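# Start a stirrer cold at speed five

## Robot

A 6-joint arm with a two-finger parallel gripper is mounted at the origin on a cart in front of the work surface, level with it; the furniture and walls round the work are solid. World frame = base frame: x ahead of the robot, y to its left, z up, the work surface at z = 0. Lengths are in m, angles in rad, forces in N, time in s.
With the tool pointing down it reaches from about 0.325 to 0.9 m from the base axis. Payload 3.5 kg.
Tool frame: the origin (TCP) lies at the centre of the arm's flange, where the gripper is bolted on; the fingertips stand 173 mm ahead of it and the grasp point (between the pads) lies 155 mm ahead of it; z points along the fingers, y is the direction in which the jaws open and shut (so a half turn about z gives the same grasp; the last joint's range is limited). The gripper opens to 85 mm and grips with 20 to 120 N. Pads are 22 mm wide; open, the fingers measure 114 mm over their backs; the gripper's body (76 mm by 85 mm) begins 54 mm behind the grasp point. The pads swing forward as they close: fully open they stand 13 mm farther back than shut.
Start: joints at [1.136, 0.276, -0.026, 1.268, 0, 1.467], TCP at [0.204, 0.591, 0.405] pointing down, gripper open.
Joint ranges: [-3.12, 3.12], [-0.85, 1.88], [-1.08, 1.24], [-1.95, 2.15], [-1.57, 1.53], [-3.14, 3.14]. Speed limits (rad/s): [2.57, 2.57, 3.14, 3.14, 3.14, 3.14].

## Interface

Orientations are given as a unit quaternion [w, x, y, z].
In Python, from workcell import sensors, vision, finish_job gives the robot as it stands.
- The arm moves only by the tool step_arm, never from a script. Its argument "deltas" is a list of rows, each a list of 4 numbers: the shift along the tool's x, y, z in cm, then the turn about the tool's z in rad. A call has exactly 10 rows; each row is the pose to reach, as a shift and turn from the pose commanded when the call began, along the tool's axes at that moment; what a row does not reach only later rows make up. A row lasts 1/8 s, in which the tool goes at most 62.5 mm and 10.7 degrees, less where a joint would pass 70% of its speed; a pose out of reach is approached as far as the arm can. A call with a gripper value outside its range is refused whole. "hand" is the opening, from 0 (shut) to 1 (fully open), set as the call begins (left out, the last holds). The fingers move at their own pace and stop on an object; "force" is the grip in N (left out, the last holds). Time passes only in rows, so rows that repeat a pose let the fingers close, or fill a call up. It gives the time, the measured TCP pose, the force and the opening at its end, in the units of the state.
- sensors.get_obs(): the state, without advancing time (a new reading comes with each control period).
- vision.read_camera(name): name is "scene" or "top" or "wrist"; returns a dict with "color" (400x640x3 uint8, red, green, blue), "K" (3x3 intrinsics, pixels), "eye" and "rotation" of the camera in the world. Camera axes: x right, y down, z forward; pixel columns grow to the right and rows downward; lengths in m; the calibration is good to about 2 mm. A picture is of the moment at which its call begins. There is no depth.
- finish_job(): hands the job in, once; it reports no verdict.
The state is a dict: "t": time; "joints": joint angles; "joint_vel": joint speeds; "tau": joint torques, N m; "tool_pos": TCP position; "orientation": TCP orientation; "ft_force": force on the tool from outside, world axes, zero at the start; "moment": the same for the moment, N m; "gripper_width": finger opening in m.
Only numpy, scipy, OpenCV 4.12 (cv2) and the standard library are available. Lean on these libraries where they do the work, as an engineer would, in place of code of your own. Each camera call takes 0.05 s, during which the arm holds its last target.

## Task

Start stirring the beaker without heat. Pushing the wings of the dials round with a fingertip, turn the left (heat) dial of the hotplate stirrer back to its off dot and click the right (stirring) dial up to its fifth mark, never letting it click on past the fifth; only then press the round start key between the dials fully in and let it go. Push gently: do not grip the dials, and leave the beaker and the things about the stirrer where they stand.

Things in the scene. Friction and masses are not known exactly. Their poses are not given: they have to be found in the camera images.
- stirrer: hotplate stirrer fixed to the bench, white housing 270 (x) x 212 (y) mm, origin on the bench under its middle; x from panel to plate (about away from the robot), y left, z up. Front 100 mm: grey panel sloping down 12 degrees towards the robot, from 76 to 56 mm high. Behind it the housing is 86 mm high; round metal plate on it, 133 mm across, centre at x = +60 mm, top at 102 mm
- heat_dial_axis (a point): where the axis of the LEFT dial (heat) meets the panel. z = dial axis, out of the panel (12 degrees off vertical, towards the robot), x up the slope, y left. Black dial: round skirt 55 mm across, 7 mm high; across it one straight wing 57 mm long, centred on the axis, 12 mm thick, 7 to 26 mm above the panel, to be pushed sideways near either end. One end is pointed, with a white line on top
- stir_dial_axis (a point): the same point and axes for the RIGHT dial (stirring speed), 124 mm right of the left dial and identical. Each dial has 9 positions 30 degrees apart, held by a spring detent: pushed 22 mm from the axis, the wing needs about 5 N to leave one, and past half-way it jumps on to the next by itself. End stops lie 5 degrees beyond off and beyond mark 8
- heat_dial (a joint): angle of the left dial (rad): 0 at off, growing clockwise seen from above, 0.524 for each mark. The pointed end stands 2.094 - angle counter-clockwise of the x axis of heat_dial_axis. On the panel off is a white dot; marks 1 to 8 are white lines that follow clockwise, growing longer; mark 4 lies straight up the slope
- stir_dial (a joint): angle of the right dial, likewise: 0 at off, 0.524 rad for each mark clockwise, fifth mark at 2.618
- heat_dial_pointer (a point): pointed end of the left dial's wing, half-way up it, 28.5 mm from the axis
- stir_dial_pointer (a point): pointed end of the right dial's wing, half-way up it, 28.5 mm from the axis
- start_key_top (a point): middle of the top face of the white round start key, 23 mm across, in a dark ring in the middle of the panel near its front edge; it stands 8 mm proud of the panel. z out of the panel, x up the slope
- start_key (a joint): travel of the start key into the panel (m): 0 out, 0.004 fully in; a spring returns it, 1 N at the start and 5 N fully in
- beaker: glass beaker, about 105 mm across and 120 mm high, loose on the plate; origin under its centre
- bottle: glass bottle with orange cap, 56 mm across and 99 mm high, loose on the bench at the right of the stirrer; origin under its centre
- jar: small white jar, 42 mm across and 68 mm high, loose at the right of the stirrer; origin under its centre
- petri: shallow round dish, 61 mm across and 15 mm high, loose at the right of the stirrer; origin under its centre
- red_marker: marker pen, 126 mm long, 14 mm high, lying loose at the left of the stirrer; origin under its centre
Things that resemble listed ones, but are neither listed nor needed, are in the scene too. What is shaped like the beaker but brown or orange is not meant.

How it is judged:
On the way, in this order (a step that is already met when the one before it is completed fails the run):
1. the heat dial rests at off and the stirring dial at the fifth mark (value of joint heat_dial below 0.12 rad and value of joint stir_dial between 2.498 and 2.738 rad), for 0.2 s.
2. the start key is pressed fully in (value of joint start_key above 0.0034 m), for 0.02 s.
At the end, for the whole second after the job is handed in: the heat dial rests at off and the stirring dial at mark five, each within 0.12 rad; after that the start key was pressed at least 3.4 of its 4 mm in and is out again (under 1 mm); the beaker is upright within 10 mm of its start, the other loose things within 20 mm (all of step 1 and value of joint start_key below 0.001 m and distance of beaker from where it was at the start of the episode below 0.01 m and angle between beaker's own z axis and vertical below 0.1 rad and distance of each of bottle, jar, petri, red_marker from where it was at the start of the episode below 0.02 m); the robot touches nothing.
It fails at once if the stirring dial clicks on past the fifth mark (value of joint stir_dial above 3 rad).
It fails at once if the start key is pressed while the dials are not yet set (value of joint start_key above 0.003 m and (value of joint heat_dial above 0.2 rad or value of joint stir_dial below 2.4 rad)).
It fails at once if a dial is gripped or pushed hard (over 25 N) (contact force between the fingers and heat_dial above 25 N or contact force between the fingers and stir_dial above 25 N).
It fails at once if the beaker is shoved, lifted or tipped (distance of beaker from where it was at the start of the episode above 0.015 m or angle between beaker's own z axis and vertical above 0.15 rad).
It fails at once if a thing beside the stirrer is shoved or lifted (distance of any of bottle, jar, petri, red_marker from where it was at the start of the episode above 0.03 m).
It also fails if it takes over 67 s, if anything falls off the work surface, if the arm or the gripper's body presses on something with over 40 N, if the wrist force passes 120 N, or if a joint passes its speed limit or range.

## Working session

There is one attempt and no reset: what is moved stays moved. The work goes in short steps, Python scripts to look and compute and a tool call to move; the robot and the scene stay as the last step left them, time stands still between calls to the robot, and variables do not carry over. Pictures are saved under pics/ and viewed, and the job is handed in when it is done.

Besides the shell and the picture viewer there is one more tool, called after "Emit:" as name([rows], argument=value, ...), one row to a line, values as JSON. step_arm: Moves the arm, as the interface text tells. Its arguments: {"type":"object","properties":{"deltas":{"type":"array","items":{"type":"array","items":{"type":"number"}}},"hand":{"type":"number"},"force":{"type":"number"}},"required":["deltas"]}

```bash
mkdir -p pics; ls; python3 - <<'E'
from workcell import sensors, vision
import cv2
o=sensors.get_obs();print(o)
for n in ["scene","top","wrist"]:
    r=vision.read_camera(n);cv2.imwrite(f"pics/{n}0.png",r["color"][:,:,::-1]);print(n,r["K"],r["eye"],r["rotation"])
E
```

```text
pics
{'t': 0.0, 'joints': array([ 1.13559140e+00,  2.77157084e-01, -2.79171435e-02,  1.26796682e+00,
       -2.49679630e-05,  1.46739065e+00]), 'joint_vel': array([-0.00196979, -0.0004736 , -0.0010019 ,  0.00030919, -0.00069185,
       -0.00035403]), 'tau': array([ 4.35000366e-04, -4.45510840e+01,  2.95201993e+01,  1.62319519e-02,
        1.97417285e-05,  2.82763104e-06]), 'tool_pos': array([0.20343824, 0.59054497, 0.4035272 ]), 'orientation': array([-2.86582576e-04,  1.65139550e-01,  9.86269572e-01, -1.08522498e-03]), 'ft_force': array([-0.51390382,  0.50366877,  0.2222282 ]), 'moment': array([-0.00603343, -0.01005638, -0.00212273]), 'gripper_width': 0.08581975817621806}
scene [[362.64534158   0.         321.89887882]
 [  0.         362.64534158 194.73950518]
 [  0.           0.           1.        ]] [0.28711389 0.48900827 0.76847068] [ 0.08948613 -0.25501084  0.89825066 -0.34656523]
top [[374.40554579   0.         320.7056441 ]
 [  0.         374.40554579 189.01287339]
 [  0.           0.           1.        ]] [ 0.45225491 -0.02533731  0.92496475] [-0.0735991   0.718205   -0.68830408  0.07072654]
wrist [[303.80902066   0.         324.91256694]
 [  0.         303.80902066 200.10891838]
 [  0.           0.           1.        ]] [0.13494162 0.61388359 0.37342544] [0.11744659 0.80552767 0.5749564  0.0821986 ]
```

View pics/scene0.png

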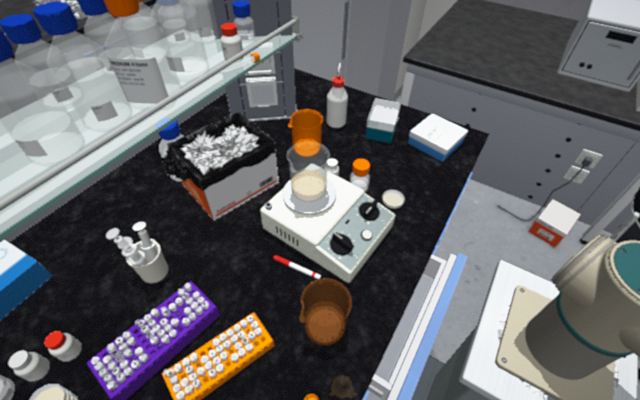

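View pics/top0.png

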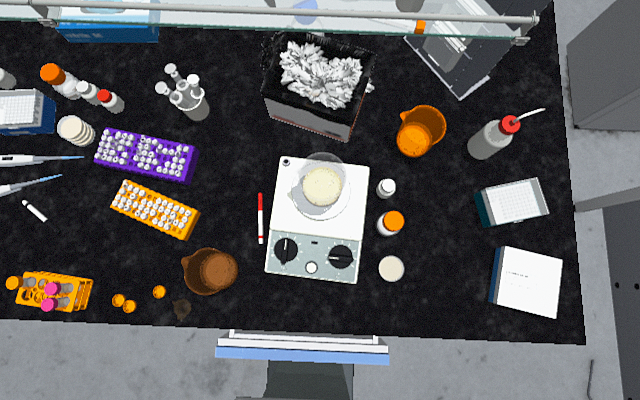

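View pics/wrist0.png

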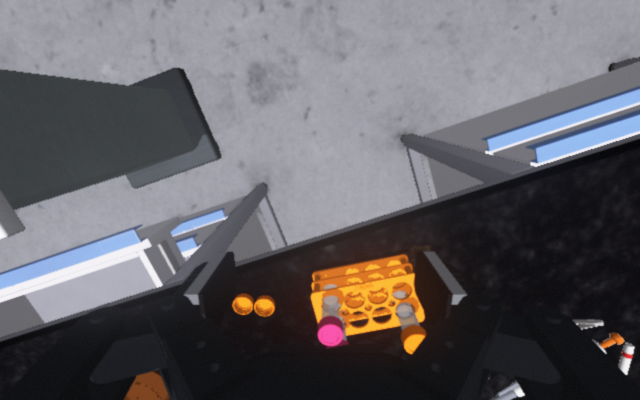

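The top picture shows the stirrer with its panel towards the robot. The left dial is at about (285,250), the right dial at (341,256) and the key at (311,268). Next I'll enlarge that area.

```bash
python3 - <<'E'
import cv2
a=cv2.imread("pics/top0.png")[225:290,255:370];cv2.imwrite("pics/topc.png",cv2.resize(a,None,fx=6.5,fy=6.5,interpolation=cv2.INTER_CUBIC))
a=cv2.imread("pics/scene0.png")[180:285,255:405];cv2.imwrite("pics/scenec.png",cv2.resize(a,None,fx=5,fy=5,interpolation=cv2.INTER_CUBIC))
E
```

```text
(no output)
```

View pics/topc.png

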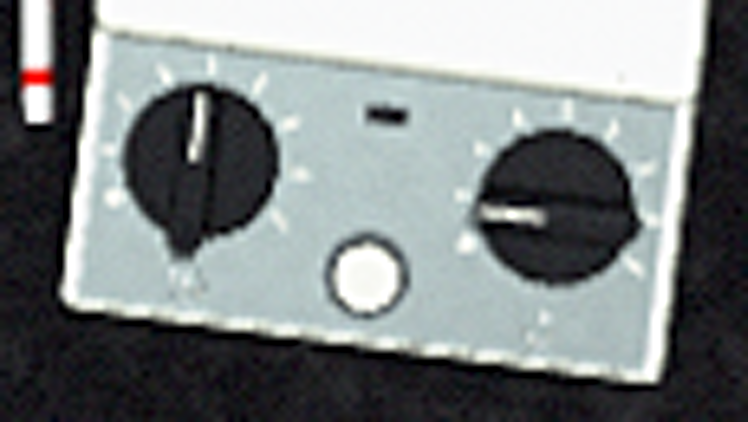

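View pics/scenec.png

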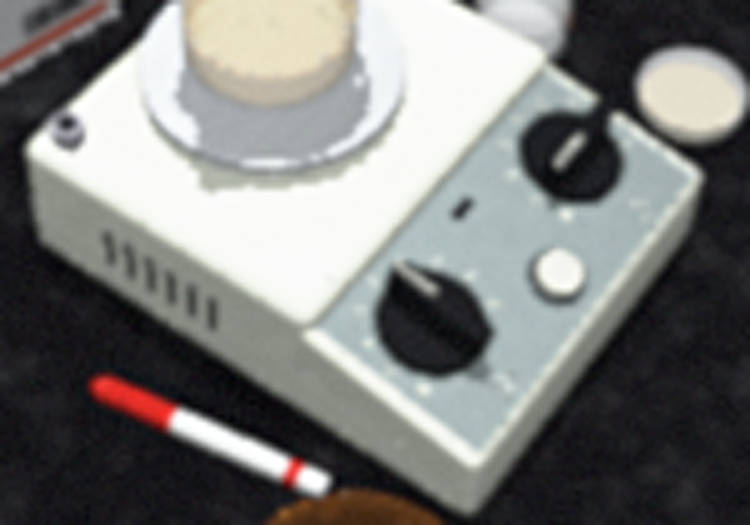

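The wing's white line marks its pointed end. On the heat dial it points straight up the slope, so heat is at mark 4. On the stirring dial it points left, so stirring is at mark 1. Now I'll get the pose from the housing corners.

```bash
cat > h.py <<'E'
import numpy as np, cv2
from scipy.spatial.transform import Rotation as R
from scipy.optimize import least_squares
def rot(q): q=np.array(q); return R.from_quat(q[[1,2,3,0]]).as_matrix()
CAM={}
def ray(c,px):
    K=np.array(c["K"]);d=np.linalg.solve(K,[px[0],px[1],1]);return np.array(c["eye"]),rot(c["rotation"])@d
def onz(c,px,z):
    e,d=ray(c,px);return e+d*(z-e[2])/d[2]
def proj(c,P):
    p=(np.atleast_2d(P)-c["eye"])@rot(c["rotation"]);q=p@np.array(c["K"]).T;return q[:,:2]/q[:,2:]
def tri(obs):
    A=np.zeros((3,3));b=np.zeros(3)
    for c,px in obs:
        e,d=ray(c,px);d/=np.linalg.norm(d);M=np.eye(3)-np.outer(d,d);A+=M;b+=M@e
    return np.linalg.solve(A,b)
def S(p,P): # stirrer pose p=(x,y,yaw) -> world
    P=np.atleast_2d(P);c,s=np.cos(p[2]),np.sin(p[2])
    return np.c_[p[0]+c*P[:,0]-s*P[:,1],p[1]+s*P[:,0]+c*P[:,1],P[:,2]]
E
python3 - <<'E'
from h import *
from workcell import vision
T=vision.read_camera("top");C=vision.read_camera("scene")
import json
for n,c in(("top",T),("scene",C)): json.dump({k:np.array(c[k]).tolist() for k in("K","eye","rotation")},open(n+".json","w"))
def t(u,v):return (255+u/6.5-.4,225+v/6.5-.4)
def s(u,v):return (255+u/5-.4,180+v/5-.4)
# corners: front-left, front-right in top; scene
obs=[(T,t(67,302),(-.135,.106,.056)),(T,t(660,380),(-.135,-.106,.056)),(T,t(98,32),(-.035,.106,.077)),(T,t(688,103),(-.035,-.106,.077)),
(C,s(472,462),(-.135,.106,.056)),(C,s(703,175),(-.135,-.106,.056))]
f=lambda p:np.concatenate([(proj(c,S(p,P))-px).ravel() for c,px,P in obs])
r=least_squares(f,[.5,0,0]);print(r.x,r.fun.round(1))
p=r.x;np.save("p.npy",p)
# key
k=tri([(T,t(367,276)),(C,s(558,272))]);print("key",k,S([0,0,0],(k-[p[0],p[1],0])@R.from_euler('z',p[2]).as_matrix()))
for n,a,b in(("heat",(200,160),(432,325)),("stir",(556,207),(572,158))):
    w=tri([(T,t(*a)),(C,s(*b))]);print(n,w,(w-[p[0],p[1],0])@R.from_euler('z',p[2]).as_matrix())
b=onz(T,(322,187),.115);print("beaker~",b)
E
```

```text
[ 0.56102492 -0.01362976 -0.08525208] [-1.4  0.7  0.4  0.9 -0.6 -2.5  1.7 -1.4  1.1  1.6  0.8 -0.6]
key [ 0.4507393  -0.00391996  0.06738377] [[-0.11071186  0.00028384  0.06738377]]
heat [0.48694387 0.05562073 0.06950238] [-0.0797086   0.06269107  0.06950238]
stir [ 0.47627707 -0.06838694  0.06969865] [-0.07977755 -0.0617745   0.06969865]
beaker~ [ 0.62476658 -0.02109263  0.115     ]
```

Emit:
step_arm([
  [-3, -3.3, 0, -0.02],
  [-8, -9, 0, -0.05],
  [-13, -14, 0, -0.1],
  [-18, -19.5, 0, -0.13],
  [-23, -25, 0, -0.16],
  [-28, -30.5, 0, -0.2],
  [-33, -36, 0, -0.22],
  [-37, -40.5, 0, -0.25],
  [-40, -44, 0, -0.25],
  [-42, -46, 0, -0.25],
], hand=0, force=20)

```text
t: 1.5
tool_pos: [0.4447, 0.0317, 0.405]
orientation: [0.001, 0.041, 0.999, 0.0]
ft_force: [0.3, 1.3, 0.5]
gripper_width: -0.0003
```

```bash
python3 - <<'E'
from workcell import sensors, vision
import cv2,json,numpy as np
o=sensors.get_obs();print({k:np.round(o[k],4) for k in("t","joints","tool_pos","orientation","ft_force","gripper_width")})
r=vision.read_camera("wrist");cv2.imwrite("pics/w1.png",r["color"][:,:,::-1]);json.dump({k:np.array(r[k]).tolist() for k in("K","eye","rotation")},open("w1.json","w"))
E
```

```text
{'t': np.float64(1.5), 'joints': array([-7.4200e-02, -4.5700e-02, -3.9110e-01,  1.2244e+00,  3.0000e-04,
        7.9000e-03]), 'tool_pos': array([0.4447, 0.0317, 0.405 ]), 'orientation': array([5.000e-04, 4.100e-02, 9.992e-01, 1.000e-04]), 'ft_force': array([0.2553, 1.288 , 0.5145]), 'gripper_width': np.float64(-0.0003)}
```

View pics/w1.png

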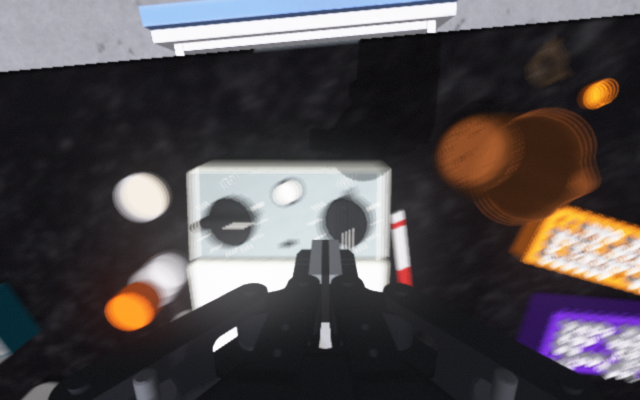

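```bash
python3 - <<'E'
from workcell import sensors, vision
import cv2,json,numpy as np
for i in range(2): r=vision.read_camera("wrist")
cv2.imwrite("pics/w2.png",r["color"][:,:,::-1]);json.dump({k:np.array(r[k]).tolist() for k in("K","eye","rotation")},open("w2.json","w"))
cv2.imwrite("pics/w2c.png",cv2.resize(r["color"][140:300,170:430,::-1],None,fx=3,fy=3,interpolation=cv2.INTER_CUBIC))
o=sensors.get_obs();print({k:np.round(o[k],4) for k in("t","joint_vel","tool_pos","orientation","ft_force")},r["eye"])
E
```

```text
{'t': np.float64(1.65), 'joint_vel': array([ 0.0715, -0.016 , -0.0271,  0.0223,  0.0187,  0.0137]), 'tool_pos': array([0.4454, 0.0312, 0.4048]), 'orientation': array([ 2.00e-04,  4.39e-02,  9.99e-01, -0.00e+00]), 'ft_force': array([-0.6804,  0.383 , -0.0625])} [0.37451019 0.03532294 0.37465674]
```

View pics/w2c.png

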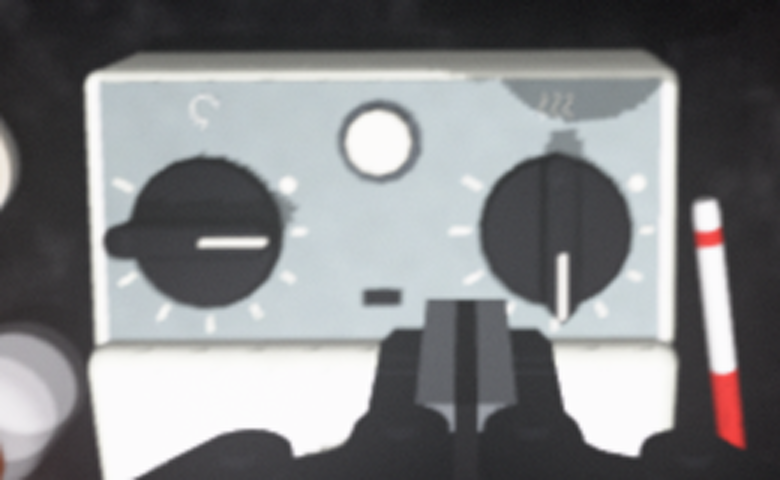

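```bash
python3 - <<'E'
from h import *;import json
c=json.load(open("w2.json"));c={k:np.array(v) for k,v in c.items()}
tp=np.array([.4454,.0312,.4048]);Q=rot([.0002,.0439,.999,0])
pts=[(x,y,z) for z in(.173,.165,.155) for x in(.011,-.011) for y in(.0075,.0145)]
pr=proj(c,tp+np.array(pts)@Q.T)
for a,b in zip(pts,pr):print(a,((b-[170,140])*3).round())
# refine using wrist
p=np.load("p.npy")
def w(u,v):return (170+u/3-.33,140+v/3-.33)
PZ=[((95,78),(-.135,-.106,.056)),((672,78),(-.135,.106,.056))]
print(proj(c,S(p,[q[1] for q in PZ])),[w(*q[0]) for q in PZ])
for n,px,z in(("key",(379,143),.0685),("heat",(556,229),.0755),("stir",(207,231),.0755),("pet",(0,0),.0)):
    g=onz(c,w(*px),z);print(n,g,(g-[p[0],p[1],0])@R.from_euler('z',p[2]).as_matrix())
for n,a,b in(("heatln",(562,255),(561,318)),("stirln",(198,243),(268,242)),):
    A=onz(c,w(*a),.092);B=onz(c,w(*b),.092);print(n,np.degrees(np.arctan2(*(B-A)[[1,0]])-p[2]))
E
```

```text
(0.011, 0.0075, 0.173) [524. 279.]
(0.011, 0.0145, 0.173) [566. 279.]
(-0.011, 0.0075, 0.173) [522. 395.]
(-0.011, 0.0145, 0.173) [562. 395.]
(0.011, 0.0075, 0.165) [527. 298.]
(0.011, 0.0145, 0.165) [571. 298.]
(-0.011, 0.0075, 0.165) [525. 419.]
(-0.011, 0.0145, 0.165) [567. 419.]
(0.011, 0.0075, 0.155) [532. 325.]
(0.011, 0.0145, 0.155) [578. 325.]
(-0.011, 0.0075, 0.155) [529. 453.]
(-0.011, 0.0145, 0.155) [573. 453.]
[[194.63379946 164.16883553]
 [395.09497562 163.35515251]] [(201.33666666666664, 165.67), (393.67, 165.67)]
key [ 0.44911045 -0.00227583  0.0685    ] [-0.1124748   0.00178331  0.0685    ]
heat [0.48353214 0.05633564 0.0755    ] [-0.08316881  0.06311288  0.0755    ]
stir [ 0.47347375 -0.06482504  0.0755    ] [-0.08287398 -0.05846423  0.0755    ]
pet [ 0.39274232 -0.15679697  0.        ] [-0.15548091 -0.15697634  0.        ]
heatln 0.6246160262301534
stirln 90.66310221002294
```

```bash
python3 - <<'E'
import cv2
a=cv2.imread("pics/w2.png")[225:300,230:430];cv2.imwrite("pics/tip.png",cv2.resize(a,None,fx=4,fy=4,interpolation=cv2.INTER_CUBIC)*2)
E
```

```text
(no output)
```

View pics/tip.png

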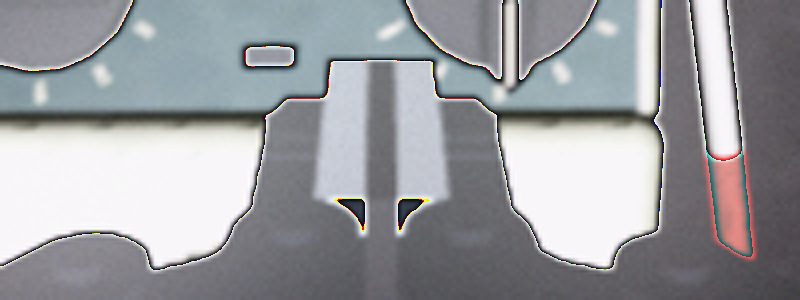

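Emit:
step_arm([
  [-0.5, -1, 0.5, -0.1],
  [-1.2, -2.5, 1.8, -0.27],
  [-2, -4, 3.2, -0.45],
  [-2.7, -5.8, 4.6, -0.63],
  [-3.3, -7.2, 6, -0.81],
  [-4, -8.7, 7.4, -0.99],
  [-4.6, -10, 8.8, -1.17],
  [-5, -11, 9.8, -1.35],
  [-5.3, -11.6, 10.7, -1.5],
  [-5.3, -11.6, 10.7, -1.57],
])

```text
t: 2.9
tool_pos: [0.4873, -0.0848, 0.2968]
orientation: [-0.0, -0.679, 0.734, 0.001]
ft_force: [0.3, 1.0, 0.4]
gripper_width: -0.0001
```

```bash
cat > look.py <<'E'
import sys,cv2,json,numpy as np
from workcell import sensors, vision
tag=sys.argv[1]
crops={"wrist":None,"top":(225,290,255,370),"scene":(180,285,255,405)}
for n in sys.argv[2:]:
    r=vision.read_camera(n);im=r["color"][:,:,::-1]
    cv2.imwrite(f"pics/{n}_{tag}.png",im);json.dump({k:np.array(r[k]).tolist() for k in("K","eye","rotation")},open(f"{n}_{tag}.json","w"))
    if crops[n]:
        a,b,c,d=crops[n];cv2.imwrite(f"pics/{n}_{tag}c.png",cv2.resize(im[a:b,c:d],None,fx=5,fy=5,interpolation=cv2.INTER_CUBIC))
o=sensors.get_obs();print({k:np.round(o[k],4).tolist() for k in("t","joints","joint_vel","tool_pos","orientation","ft_force")})
E
python3 look.py a scene top wrist
```

```text
{'t': 3.05, 'joints': [-0.3031, 0.1324, -0.4451, 0.994, 0.0003, -1.7921], 'joint_vel': [-0.0041, -0.0023, 0.0069, -0.0015, -0.003, 0.0033], 'tool_pos': [0.4876, -0.0849, 0.2976], 'orientation': [-0.0, -0.6776, 0.7354, 0.0004], 'ft_force': [0.3295, 0.1126, 0.6612]}
```

View pics/scene_ac.png

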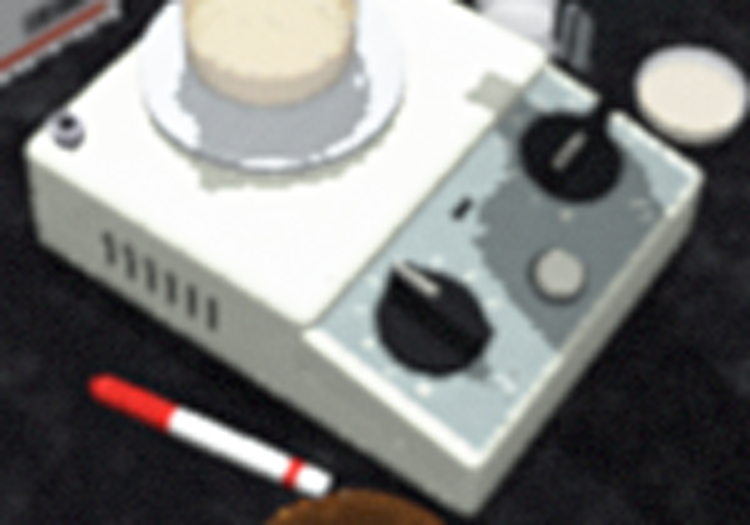

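View pics/wrist_a.png

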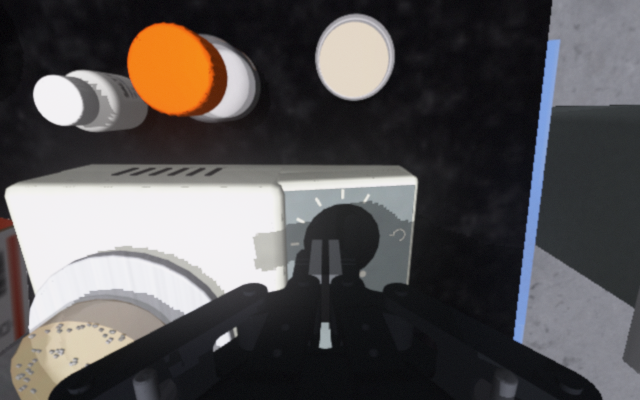

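View pics/top_ac.png

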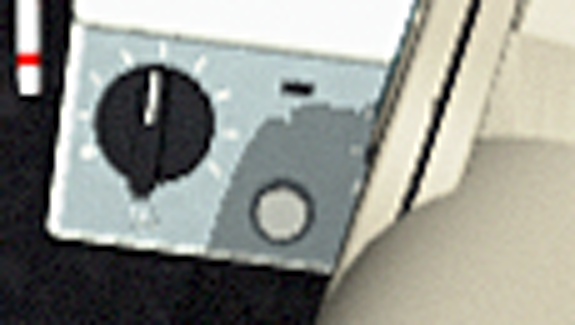

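```bash
python3 - <<'E'
import cv2
a=cv2.imread("pics/wrist_a.png")[165:300,250:430];cv2.imwrite("pics/wa.png",cv2.convertScaleAbs(cv2.resize(a,None,fx=4.4,fy=4.4,interpolation=cv2.INTER_CUBIC),alpha=2,beta=10))
cv2.imwrite("pics/sa.png",cv2.resize(cv2.imread("pics/scene_a.png")[100:260,300:480],None,fx=3.7,fy=3.7))
E
```

```text
(no output)
```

View pics/wa.png

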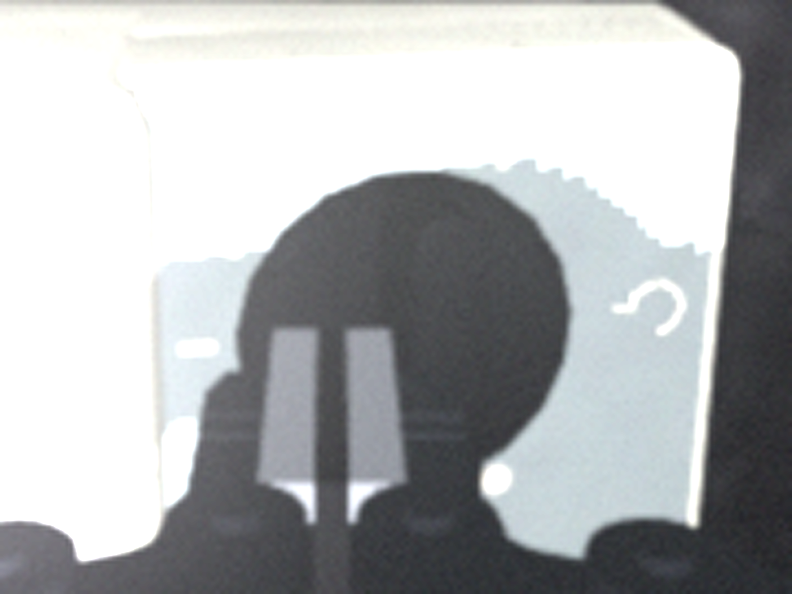

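View pics/sa.png

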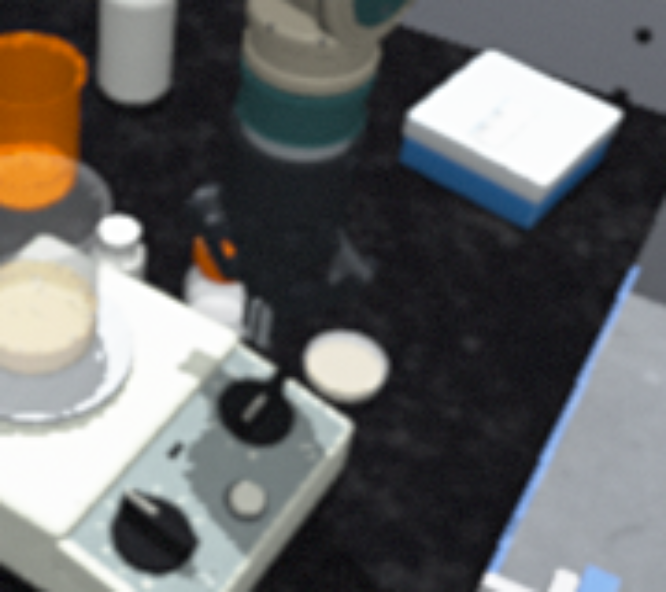

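```bash
python3 - <<'E'
from h import *;import json
L=lambda n:{k:np.array(v) for k,v in json.load(open(n)).items()}
c2=L("w2.json");ca=L("wrist_a.json");T=L("top.json");C=L("scene.json")
poses=[(c2,np.array([.4454,.0312,.4048]),rot([.0002,.0439,.999,0])),(ca,np.array([.4876,-.0849,.2976]),rot([0,-.6776,.7354,0]))]
tip=[(325.3-.2,239.8),(325.7-.2,239.4)]
for (c,t,Q),px in zip(poses,tip):
    print("tip pred",proj(c,t+Q@[.011,0,.173]),px, "cam in tool",(c["eye"]-t)@Q)
w=lambda u,v:(170+u/3-.33,140+v/3-.33); wa=lambda u,v:(250+u/4.4-.4,165+v/4.4-.4)
p=np.load("p.npy")
t=lambda u,v:(255+u/6.5-.4,225+v/6.5-.4); s=lambda u,v:(255+u/5-.4,180+v/5-.4)
# unknown: heat, stir skirt centres, key(3D each), small rotation (rx,ry) of wrist cam in cam frame or translation
obs=[(0,0,w(556,230)),(0,1,w(207,231)),(0,2,w(379,143)),(1,1,wa(404,338)),("T",0,t(202,160)),("T",1,t(556,207)),("T",2,t(367,276)),("C",0,s(432,325)),("C",1,s(572,158)),("C",2,s(558,272))]
for mode in("none","trans","rot"):
  def f(v):
    P=v[:9].reshape(3,3);b=np.r_[v[9:11],0];o=[]
    for k,i,px in obs:
        if k in("T","C"): c=T if k=="T" else C; o.append((proj(c,P[i])-px)[0]*1.0);continue
        c,tp,Q=poses[k];c=dict(c)
        if mode=="trans": c["eye"]=c["eye"]+Q@b
        Pi=P[i]
        if mode=="rot":
            M=rot(c["rotation"]);Pi=c["eye"]+M@R.from_rotvec(b).as_matrix()@M.T@(Pi-c["eye"])
        o.append((proj(c,Pi)-px)[0])
    return np.concatenate(o+[v[9:]*(10 if mode!="none" else 1000)])
  r=least_squares(f,np.r_[.485,.056,.07,.475,-.068,.07,.45,-.004,.068,0,0])
  print(mode,r.cost,r.x.round(4),r.fun.round(1))
E
```

```text
tip pred [[329.97652269 232.88790764]] (325.1, 239.8) cam in tool [ 0.07099025 -0.00211183  0.03011485]
tip pred [[323.92665427 236.09920423]] (325.5, 239.4) cam in tool [0.07228889 0.00020034 0.03050101]
none 1.6189868435018613 [ 0.4864  0.0563  0.0695  0.4764 -0.0672  0.0691  0.4498 -0.0028  0.0671
  0.      0.    ] [-0.4  0.3 -0.1  0.7 -0.3  0.4  0.4 -0.2 -0.6  0.5 -0.5  0.1 -0.5  0.3
 -0.1  0.3 -0.4  0.4  0.2  0.6  0.   0. ]
trans 0.9804791364063856 [ 4.870e-01  5.610e-02  7.040e-02  4.768e-01 -6.670e-02  7.110e-02
  4.506e-01 -2.900e-03  6.810e-02 -1.400e-03 -2.000e-04] [-0.3 -0.1 -0.1  0.4 -0.3  0.   0.4 -0.3 -0.5  0.1 -0.7 -0.1 -0.5 -0.1
 -0.3 -0.1 -0.5 -0.   0.   0.2 -0.  -0. ]
rot 0.7500597050575596 [ 0.4872  0.0559  0.0703  0.4768 -0.0671  0.0712  0.4507 -0.0032  0.068
  0.0046  0.0014] [-0.2 -0.1  0.   0.4 -0.2  0.   0.4 -0.2 -0.4  0.1 -0.5 -0.1 -0.4 -0.1
 -0.3 -0.2 -0.5 -0.2  0.   0.1  0.   0. ]
```

Emit:
step_arm([
  [0.3, -0.3, 0, 0],
  [0.3, -0.4, 0.3, 0],
  [0.3, -0.4, 0.9, 0],
  [0.3, -0.4, 1.5, 0],
  [0.3, -0.4, 2.1, 0],
  [0.3, -0.4, 2.7, 0],
  [0.3, -0.4, 3.2, 0],
  [0.3, -0.4, 3.7, 0],
  [0.3, -0.4, 4.0, 0],
  [0.3, -0.4, 4.0, 0],
])

```text
t: 4.3
tool_pos: [0.4915, -0.0895, 0.2575]
orientation: [-0.0, -0.677, 0.736, 0.0]
ft_force: [0.4, 0.2, 0.1]
gripper_width: -0.0002
```

```bash
python3 look.py b wrist scene
python3 - <<'E'
import cv2
a=cv2.imread("pics/wrist_b.png")[150:300,230:430];cv2.imwrite("pics/wb.png",cv2.convertScaleAbs(cv2.resize(a,None,fx=4,fy=4,interpolation=cv2.INTER_CUBIC),alpha=2.2,beta=10))
cv2.imwrite("pics/sb.png",cv2.resize(cv2.imread("pics/scene_b.png")[150:250,320:440],None,fx=6,fy=6,interpolation=cv2.INTER_CUBIC))
E
```

```text
{'t': 4.4, 'joints': [-0.3096, 0.1847, -0.4795, 0.9064, 0.0, -1.7979], 'joint_vel': [-0.0012, -0.001, 0.0017, -0.0002, 0.0, 0.0005], 'tool_pos': [0.4916, -0.0896, 0.2578], 'orientation': [0.0001, -0.6773, 0.7357, -0.0001], 'ft_force': [-0.939, -0.4685, -0.0045]}
```

View pics/wb.png

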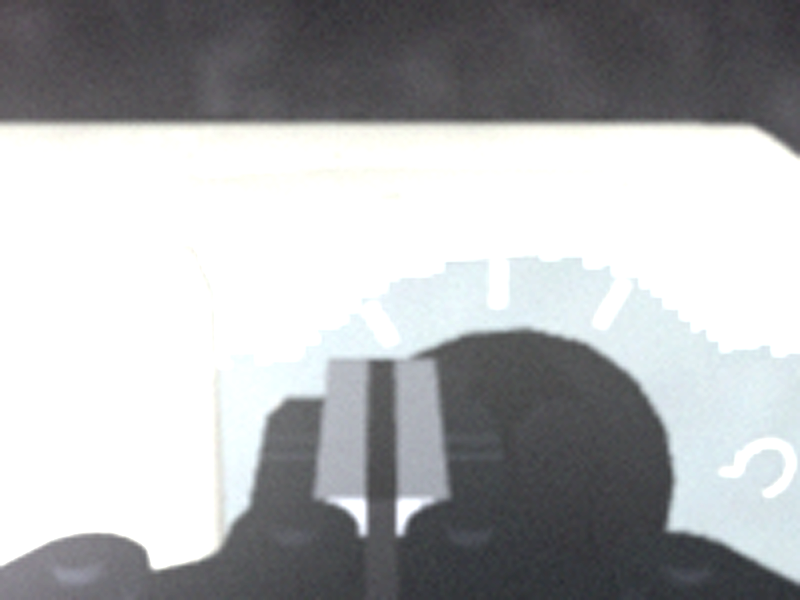

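View pics/sb.png

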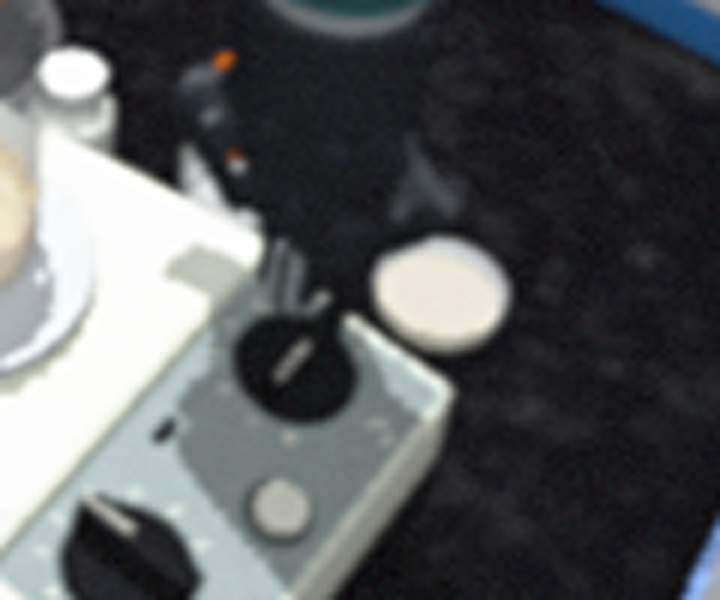

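Emit:
step_arm([
  [0, 0.35, 0.05, 0],
  [0, 0.65, 0.05, 0],
  [0.13, 0.89, 0.1, 0.105],
  [0.23, 1.14, 0.15, 0.21],
  [0.31, 1.4, 0.2, 0.314],
  [0.36, 1.66, 0.24, 0.42],
  [0.38, 1.93, 0.28, 0.524],
  [0.37, 2.2, 0.33, 0.628],
  [0.34, 2.47, 0.36, 0.733],
  [0.28, 2.73, 0.4, 0.838],
])

```text
t: 5.65
tool_pos: [0.4674, -0.0928, 0.2561]
orientation: [0.003, -0.317, 0.948, -0.006]
ft_force: [3.0, -8.3, -0.3]
gripper_width: -0.0002
```

```bash
python3 look.py c scene
python3 - <<'E'
import cv2
cv2.imwrite("pics/sc.png",cv2.resize(cv2.imread("pics/scene_c.png")[150:270,300:440],None,fx=5,fy=5,interpolation=cv2.INTER_CUBIC))
E
```

```text
{'t': 5.7, 'joints': [-0.33, 0.1439, -0.5352, 0.8834, -0.0055, -0.9729], 'joint_vel': [0.0021, 0.0013, -0.0168, 0.048, 0.0312, -0.1484], 'tool_pos': [0.4662, -0.0922, 0.2556], 'orientation': [0.0016, -0.3159, 0.9488, -0.0047], 'ft_force': [1.3182, -5.726, 2.1527]}
```

View pics/sc.png

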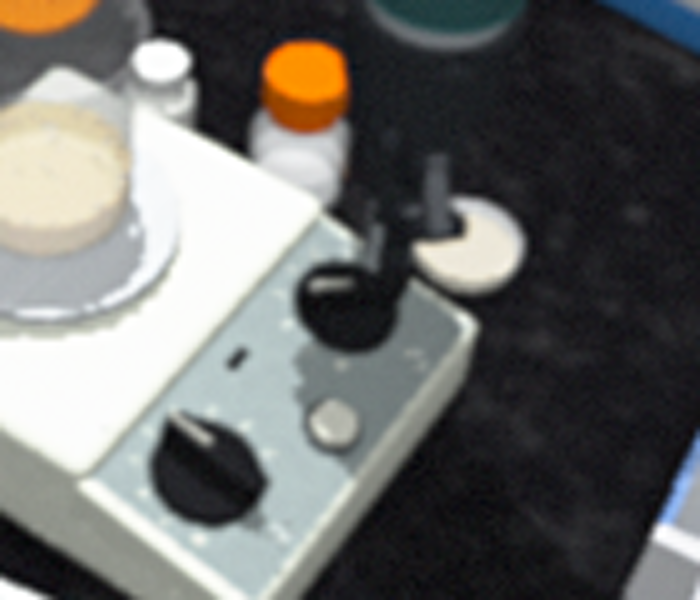

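Emit:
step_arm([
  [0.06, 0.12, 0.01, 0.05],
  [0.13, 0.24, 0.03, 0.105],
  [0.23, 0.49, 0.06, 0.21],
  [0.31, 0.75, 0.08, 0.314],
  [0.36, 1.01, 0.1, 0.42],
  [0.38, 1.28, 0.11, 0.524],
  [0.37, 1.55, 0.12, 0.628],
  [0.34, 1.82, 0.12, 0.733],
  [0.34, 1.82, 0.12, 0.733],
  [0.34, 1.82, 0.12, 0.733],
])

```text
t: 6.95
tool_pos: [0.4513, -0.0804, 0.2539]
orientation: [0.001, 0.043, 0.999, -0.006]
ft_force: [-0.7, -11.3, 1.1]
gripper_width: 0.0001
```

```bash
python3 look.py d scene wrist
python3 - <<'E'
import cv2
cv2.imwrite("pics/sd.png",cv2.resize(cv2.imread("pics/scene_d.png")[150:270,300:440],None,fx=5,fy=5,interpolation=cv2.INTER_CUBIC))
E
```

```text
{'t': 7.05, 'joints': [-0.3147, 0.1191, -0.5691, 0.8772, -0.0112, -0.2295], 'joint_vel': [0.0007, 0.0014, 0.001, 0.0003, 0.0004, 0.0004], 'tool_pos': [0.4513, -0.0805, 0.2539], 'orientation': [0.001, 0.0426, 0.9991, -0.0061], 'ft_force': [-0.1044, -12.5786, 0.9294]}
```

View pics/sd.png

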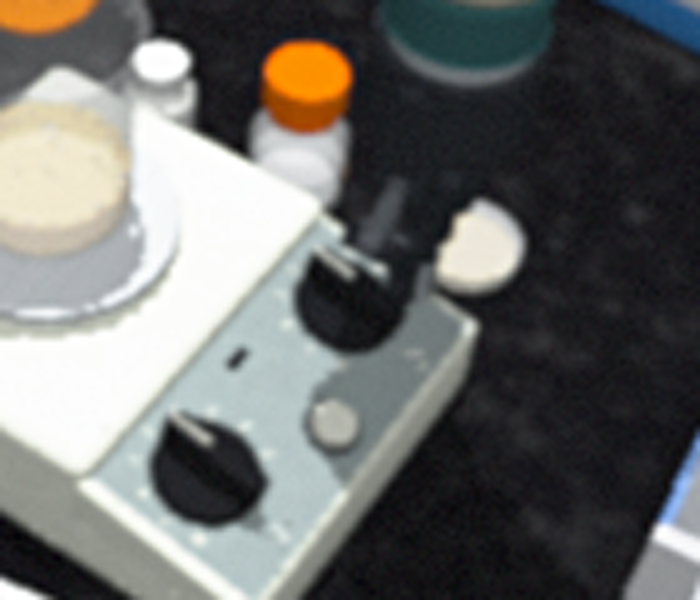

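View pics/wrist_d.png

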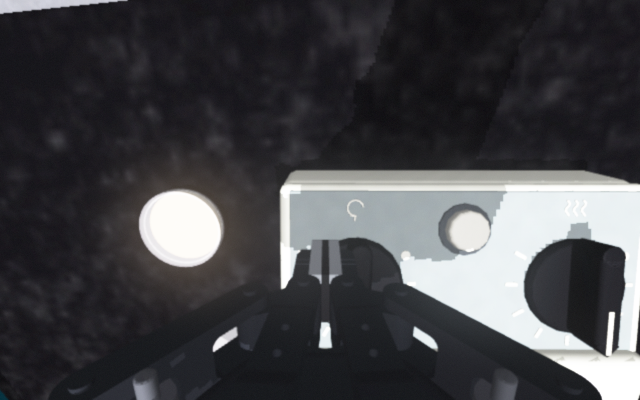

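```bash
cat > ang.py <<'E'
from h import *;import json,sys
# white line fit: python ang.py tag cx0 cx1 cy0 cy1 (scene px window)
tag,cam=sys.argv[1:3];x0,x1,y0,y1=map(int,sys.argv[3:7])
im=cv2.imread(f"pics/{cam}_{tag}.png",0).astype(float)[y0:y1,x0:x1]
c={k:np.array(v) for k,v in json.load(open(f"{cam}_{tag}.json")).items()}
m=(im>110).astype(np.uint8)
n,lab,st,ce=cv2.connectedComponentsWithStats(m)
for i in range(1,n):
    if st[i,4]<6: continue
    ys,xs=np.nonzero(lab==i)
    P=np.array([onz(c,(x+x0,y+y0),.091)[:2] for x,y in zip(xs,ys)]);w=im[ys,xs]-90
    mu=(P*w[:,None]).sum(0)/w.sum();C=((P-mu)*w[:,None]).T@(P-mu);e,V=np.linalg.eigh(C);d=V[:,1]
    print(st[i].tolist(),"px c",(ce[i]+[x0,y0]).round(1),"world",mu.round(4),"dir mod180 rel stirrer",round((np.degrees(np.arctan2(d[1],d[0]))+4.8)%180,1),"len",np.sqrt(e/w.sum()).round(4))
E
echo stir; for t in b c d; do echo $t; python3 ang.py $t scene 355 385 194 220; done; echo heat; python3 ang.py d scene 325 350 228 245
python3 - <<'E'
import cv2
cv2.imwrite("pics/x.png",cv2.resize(cv2.imread("pics/scene_d.png")[190:225,350:390],None,fx=15,fy=15,interpolation=cv2.INTER_NEAREST))
E
```

```text
stir
b
[0, 0, 10, 26, 158] px c [358.1 205.1] world [ 0.5063 -0.0618] dir mod180 rel stirrer 120.3 len [0.0057 0.0257]
[27, 0, 3, 9, 22] px c [383.2 197.6] world [ 0.4592 -0.1107] dir mod180 rel stirrer 120.8 len [0.0016 0.0073]
[22, 8, 8, 18, 92] px c [381.2 211.2] world [ 0.4469 -0.0731] dir mod180 rel stirrer 125.0 len [0.0045 0.0147]
c
[0, 0, 18, 26, 234] px c [360.4 203.6] world [ 0.5012 -0.064 ] dir mod180 rel stirrer 110.2 len [0.0097 0.0256]
[28, 4, 2, 6, 10] px c [383.6 200.1] world [ 0.4553 -0.1034] dir mod180 rel stirrer 122.6 len [0.0011 0.0041]
[7, 12, 7, 2, 10] px c [364.4 206.3] world [ 0.4869 -0.0595] dir mod180 rel stirrer 45.9 len [0.0012 0.0043]
[22, 12, 8, 14, 62] px c [382.  213.9] world [ 0.4402 -0.0619] dir mod180 rel stirrer 111.1 len [0.0035 0.0134]
d
[0, 0, 22, 26, 244] px c [361.1 203.9] world [ 0.5002 -0.0622] dir mod180 rel stirrer 112.8 len [0.0112 0.0262]
[22, 16, 8, 10, 40] px c [382.  215.8] world [ 0.437  -0.0547] dir mod180 rel stirrer 101.2 len [0.0034 0.0086]
heat
[0, 0, 25, 17, 254] px c [335.3 233.3] world [0.5082 0.0485] dir mod180 rel stirrer 55.7 len [0.0105 0.0191]
```

View pics/x.png

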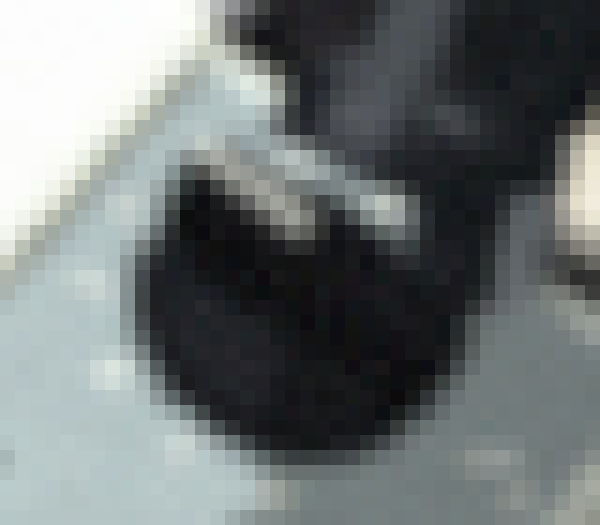

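```bash
python3 - <<'E'
from h import *;import json
c={k:np.array(v) for k,v in json.load(open("scene_d.json")).items()}
def a(p,q):
    A=onz(c,p,.091);B=onz(c,q,.091);return np.degrees(np.arctan2(*(A-B)[[1,0]]))+4.8
print("stir d",a((363.2,199.5),(369.5,204.5)),"heat",a((334.2,232),(342,238)))
print("heat end d",a((334.4,231.8),(342.4,238)))
E
```

```text
stir d -12.33551523407652 heat -7.535933633334447
heat end d -7.780299313610079
```

```bash
python3 - <<'E'
import cv2
a=cv2.imread("pics/wrist_d.png")[200:320,270:430];cv2.imwrite("pics/wd.png",cv2.convertScaleAbs(cv2.resize(a,None,fx=5,fy=5,interpolation=cv2.INTER_CUBIC),alpha=3,beta=20))
E
```

```text
(no output)
```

View pics/wd.png

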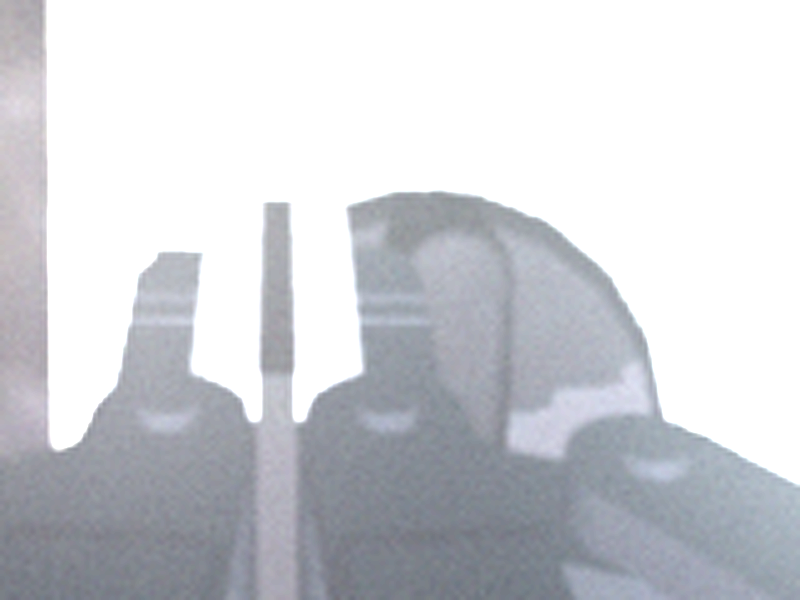

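Emit:
step_arm([
  [0, -0.5, 0, 0],
  [0, -1.0, 0, 0.1],
  [-0.1, -1.05, 0, 0.25],
  [-0.1, -1.05, 0, 0.35],
  [-0.1, -0.9, 0, 0.35],
  [0.05, -0.72, 0, 0.37],
  [0.2, -0.55, 0, 0.38],
  [0.3, -0.38, 0, 0.4],
  [0.39, -0.21, 0, 0.43],
  [0.39, -0.21, 0, 0.43],
])

```text
t: 8.3
tool_pos: [0.4468, -0.0807, 0.2532]
orientation: [0.001, 0.254, 0.967, -0.003]
ft_force: [-0.6, -6.4, 1.4]
gripper_width: -0.0002
```

```bash
cat > wl.py <<'E'
import sys,cv2,subprocess
t=sys.argv[1];subprocess.run(["python3","look.py",t,"wrist","scene"])
a=cv2.imread(f"pics/wrist_{t}.png")[180:320,250:440]
A=cv2.convertScaleAbs(cv2.resize(a,None,fx=3.6,fy=3.6,interpolation=cv2.INTER_CUBIC),alpha=2.5,beta=20)
cv2.imwrite(f"pics/w_{t}.png",A)
x0=int(sys.argv[2]);y0=int(sys.argv[3])
cv2.imwrite(f"pics/s_{t}.png",cv2.resize(cv2.imread(f"pics/scene_{t}.png")[y0:y0+60,x0:x0+80],None,fx=8,fy=8,interpolation=cv2.INTER_CUBIC))
E
python3 wl.py e 330 180
```

```text
{'t': 8.4, 'joints': [-0.3198, 0.1135, -0.5776, 0.8773, -0.0052, 0.1941], 'joint_vel': [-0.0004, -0.0, -0.0003, 0.0002, 0.0016, -0.0012], 'tool_pos': [0.4468, -0.0807, 0.2531], 'orientation': [0.0011, 0.2541, 0.9672, -0.0027], 'ft_force': [-0.5642, -6.1374, 1.3372]}
```

View pics/w_e.png

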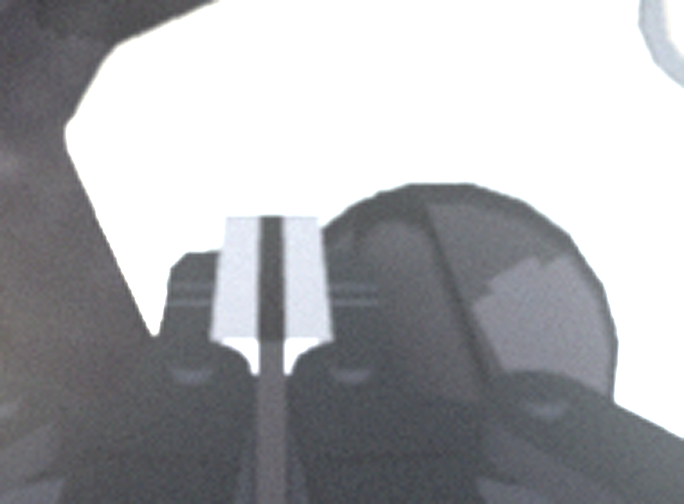

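View pics/s_e.png

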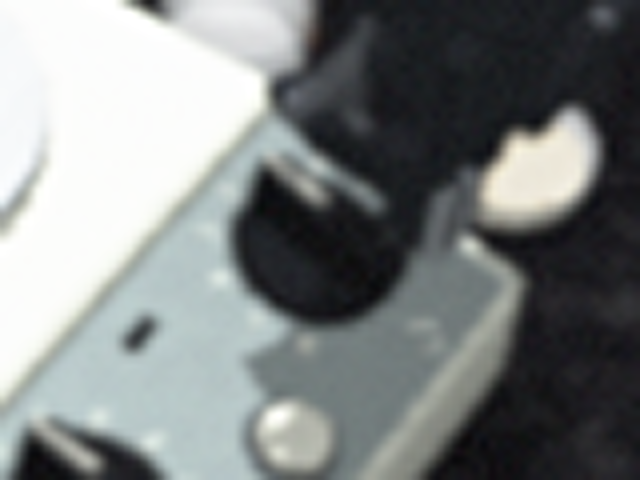

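Emit:
step_arm([
  [0.04, 0.03, 0, 0.02],
  [0.08, 0.06, 0, 0.035],
  [0.13, 0.09, 0, 0.05],
  [0.17, 0.12, 0, 0.07],
  [0.22, 0.15, 0, 0.085],
  [0.26, 0.18, 0, 0.105],
  [0.26, 0.18, 0, 0.105],
  [0.26, 0.18, 0, 0.105],
  [0.26, 0.18, 0, 0.105],
  [0.26, 0.18, 0, 0.105],
])

```text
t: 9.65
tool_pos: [0.4451, -0.0765, 0.2527]
orientation: [0.0, 0.304, 0.953, 0.0]
ft_force: [-0.5, -2.9, 2.6]
gripper_width: 0.0
```

```bash
python3 wl.py f 330 180
```

```text
{'t': 9.75, 'joints': [-0.3136, 0.1107, -0.5823, 0.878, 0.0007, 0.304], 'joint_vel': [0.0012, 0.0025, -0.0011, -0.0002, -0.0018, 0.0017], 'tool_pos': [0.4449, -0.0764, 0.2525], 'orientation': [-0.0001, 0.3039, 0.9527, 0.0004], 'ft_force': [-0.4389, -2.1708, 3.0493]}
```

View pics/w_f.png

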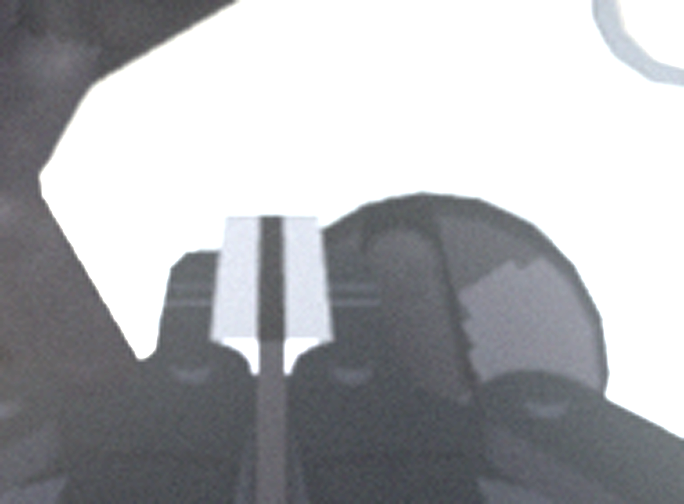

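View pics/s_f.png

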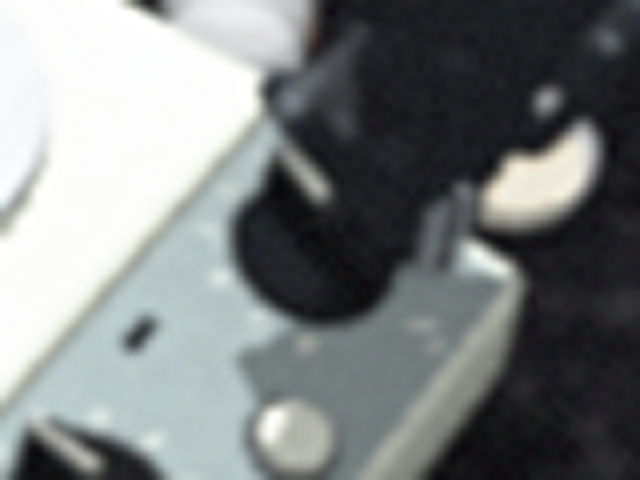

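Emit:
step_arm([
  [0, -0.2, 0, 0],
  [0, -0.5, 0, 0],
  [0, -0.8, 0, 0],
  [0, -1.2, 0, 0],
  [0, -1.5, 0, 0],
  [0, -1.5, -1, 0],
  [0, -1.5, -2, 0],
  [0, -1.5, -3, 0],
  [0, -1.5, -4, 0],
  [0, -1.5, -5, 0],
])

```text
t: 11.0
tool_pos: [0.4363, -0.0888, 0.3034]
orientation: [0.0, 0.304, 0.953, 0.0]
ft_force: [1.1, -0.4, 0.1]
gripper_width: -0.0001
```

```bash
python3 wl.py g 330 180
```

```text
{'t': 11.1, 'joints': [-0.3461, 0.0382, -0.5347, 0.9952, 0.0, 0.2716], 'joint_vel': [-0.0017, 0.0128, -0.0204, -0.0179, 0.0003, -0.0021], 'tool_pos': [0.4369, -0.089, 0.304], 'orientation': [0.0014, 0.304, 0.9527, -0.0], 'ft_force': [-0.316, -0.9573, 0.025]}
```

View pics/wrist_g.png

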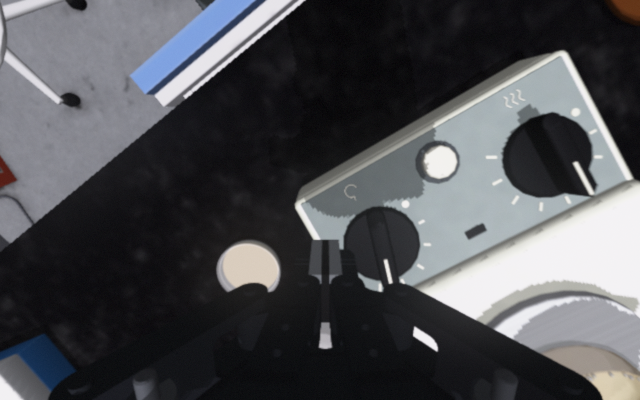

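View pics/s_g.png

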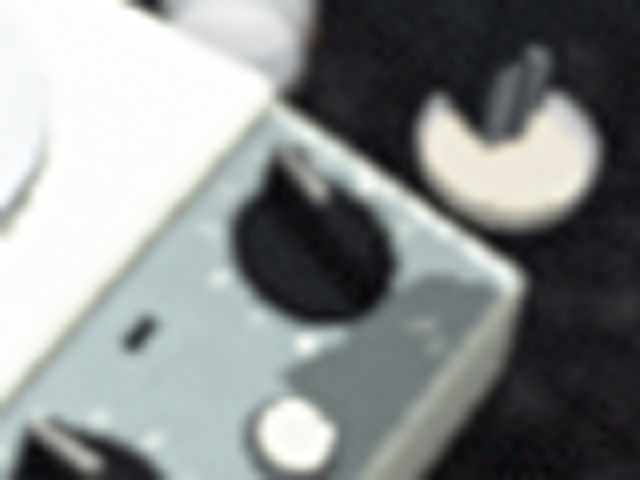

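```bash
cat > dial.py <<'E'
# intersect rays with the tilted plane of wing tops; angles in panel axes. args: tag cam u1 v1 u2 v2 (axis-side end, tip-side end) px
from h import *;import json,sys
p=np.load("p.npy");p[2]=-.084
psi=R.from_euler('z',p[2]).as_matrix();tl=np.radians(12)
# panel axes in stirrer: x up slope, z normal
X=psi@[np.cos(tl),0,np.sin(tl)];Y=psi@[0,1,0];N=np.cross(X,Y)
def pan(c,px,h):
    O=np.array([p[0],p[1],0])+psi@[-.081,0,.0677+.0]  # panel point at dials
    e,d=ray(c,px);t=((O+N*h-e)@N)/(d@N);q=e+d*t-O;return np.array([q@X,q@Y])
if __name__=="__main__":
    tag,cam=sys.argv[1:3];v=list(map(float,sys.argv[3:]))
    c={k:np.array(a) for k,a in json.load(open(f"{cam}_{tag}.json")).items()}
    for i in range(0,len(v),4):
        A=pan(c,v[i:i+2],.026);B=pan(c,v[i+2:i+4],.026);d=B-A
        print(A.round(4),B.round(4),"ccw from x",np.degrees(np.arctan2(d[1],d[0])).round(1),"mark",((120-np.degrees(np.arctan2(d[1],d[0])))/30).round(2))
E
python3 - <<'E'
import cv2
a=cv2.imread("pics/wrist_g.png")[90:300,335:640]
cv2.imwrite("pics/wg.png",cv2.convertScaleAbs(cv2.resize(a,None,fx=2.6,fy=2.6,interpolation=cv2.INTER_CUBIC),alpha=1.6,beta=20))
E
python3 dial.py g wrist 387 262 392 284 577 163 590 190
python3 dial.py g scene 370.3 204.8 365 198.5 342 238 334.4 232
```

```text
[ 0.0086 -0.0623] [ 0.0231 -0.0666] ccw from x -16.5 mark 4.55
[0.0078 0.0641] [0.0258 0.0635] ccw from x -2.1 mark 4.07
[ 0.006 -0.062] [ 0.0261 -0.0684] ccw from x -17.5 mark 4.58
[0.0063 0.0613] [0.0283 0.0607] ccw from x -1.4 mark 4.05
```

View pics/wg.png

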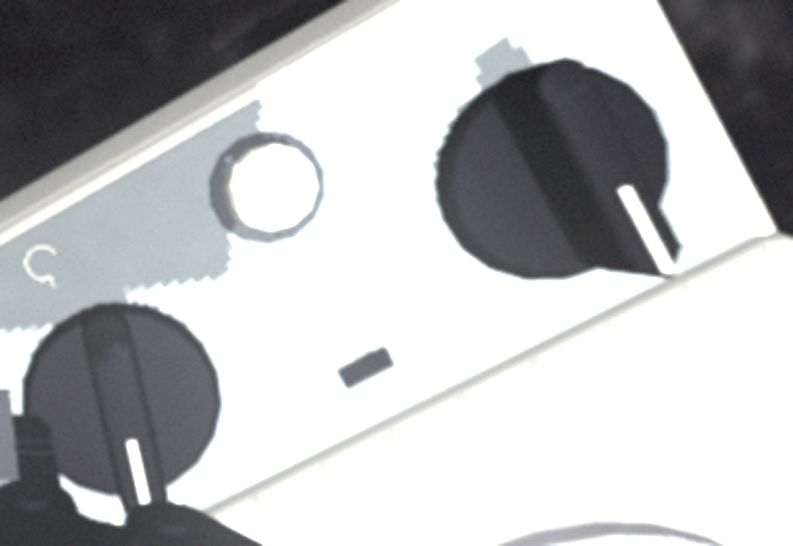

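Emit:
step_arm([
  [0, 0, 1.5, 0],
  [0, 0, 3, 0],
  [0, 0, 4.5, 0],
  [0, 0, 5, 0],
  [0, 0.7, 5, 0],
  [0, 1.3, 5, 0],
  [0.05, 1.53, 5, 0.02],
  [0.13, 1.59, 5, 0.05],
  [0.2, 1.64, 5, 0.08],
  [0.26, 1.68, 5, 0.105],
])

```text
t: 12.35
tool_pos: [0.444, -0.0736, 0.2528]
orientation: [0.0, 0.354, 0.935, 0.0]
ft_force: [0.2, -1.0, 1.4]
gripper_width: -0.0001
```

```bash
python3 wl.py i 330 180
```

```text
{'t': 12.45, 'joints': [-0.3082, 0.1078, -0.5855, 0.8775, 0.001, 0.4153], 'joint_vel': [0.0001, 0.0033, -0.0024, -0.0023, 0.0004, -0.0195], 'tool_pos': [0.4438, -0.0734, 0.2526], 'orientation': [-0.0001, 0.3539, 0.9353, 0.0005], 'ft_force': [0.0402, 0.1803, 0.0204]}
```

View pics/s_i.png

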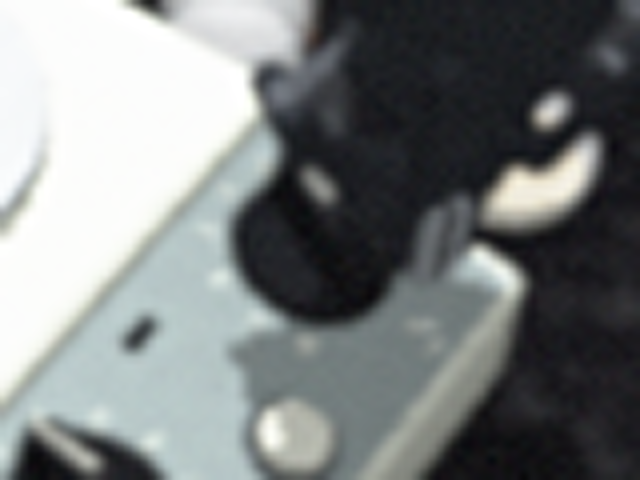

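View pics/w_i.png

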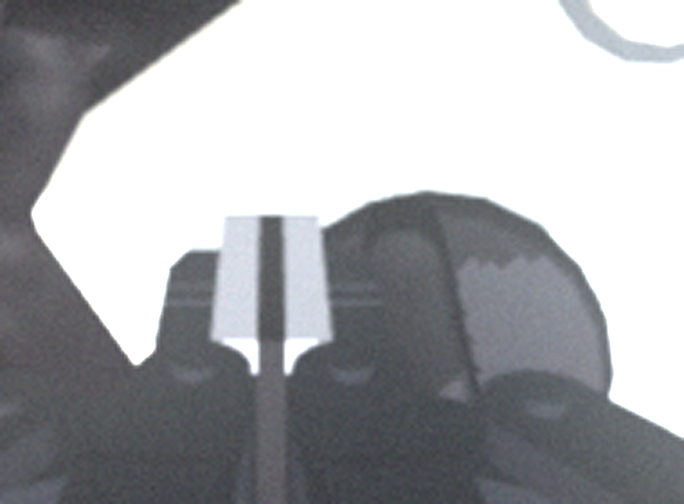

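Emit:
step_arm([
  [0, -0.2, 0, 0],
  [0, -0.5, 0, 0],
  [0, -0.8, 0, 0],
  [0, -1.2, 0, 0],
  [0, -1.5, 0, 0],
  [0, -1.5, -1, 0],
  [0, -1.5, -2, 0],
  [0, -1.5, -3, 0],
  [0, -1.5, -4, 0],
  [0, -1.5, -5, 0],
])

```text
t: 13.7
tool_pos: [0.434, -0.0848, 0.3034]
orientation: [0.0, 0.354, 0.935, -0.0]
ft_force: [-0.2, -0.2, 0.3]
gripper_width: -0.0001
```

```bash
python3 wl.py j 330 180;python3 - <<'E'
import cv2
a=cv2.imread("pics/wrist_j.png")[90:300,335:640]
cv2.imwrite("pics/wj.png",cv2.convertScaleAbs(cv2.resize(a,None,fx=2.6,fy=2.6,interpolation=cv2.INTER_CUBIC),alpha=1.6,beta=20))
E
```

```text
{'t': 13.8, 'joints': [-0.3394, 0.0327, -0.5404, 0.9949, -0.0, 0.3833], 'joint_vel': [-0.0006, 0.0138, -0.0207, -0.0174, -0.0005, -0.0006], 'tool_pos': [0.4346, -0.0851, 0.304], 'orientation': [0.0014, 0.3535, 0.9354, 0.0], 'ft_force': [-0.3647, 0.541, -0.4415]}
```

View pics/wj.png

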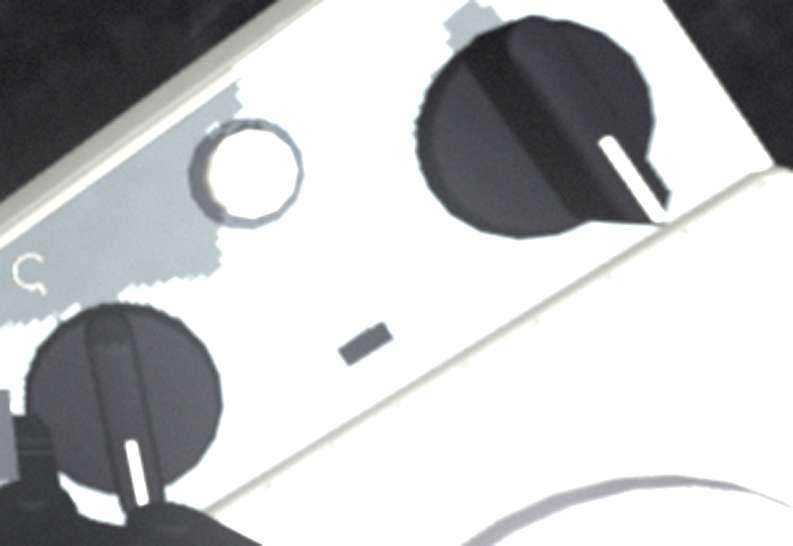

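View pics/s_j.png

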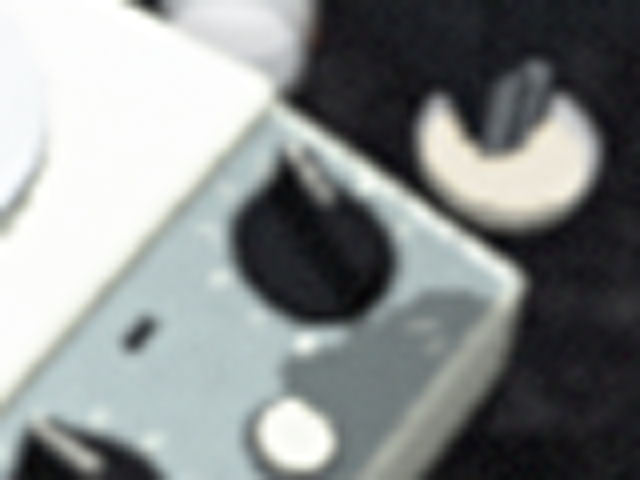

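```bash
python3 - <<'E'
f=lambda u,v:(335+u/2.6-.3,90+v/2.6-.3)
import subprocess
for tag,L in(("g",[(132,440),(144,502),(625,186),(667,270)]),("j",[(131,441),(142,503),(604,138),(659,218)])):
    a=[str(x) for q in L for x in f(*q)];subprocess.run(["python3","dial.py",tag,"wrist"]+a)
E
python3 dial.py j scene 371 205 366.8 198.5 342 238 334.4 232
```

```text
[ 0.0063 -0.0622] [ 0.0218 -0.0673] ccw from x -18.3 mark 4.61
[0.0064 0.0636] [0.0281 0.0632] ccw from x -1.3 mark 4.04
[ 0.006  -0.0629] [ 0.0208 -0.0698] ccw from x -25.0 mark 4.83
[0.0063 0.0632] [0.0282 0.0632] ccw from x -0.1 mark 4.0
[ 0.0044 -0.0628] [ 0.0227 -0.0716] ccw from x -25.8 mark 4.86
[0.0063 0.0613] [0.0283 0.0607] ccw from x -1.4 mark 4.05
```

Emit:
step_arm([
  [1.2, 2, 0, -0.12],
  [3, 5, 0, -0.3],
  [5, 8.3, 0, -0.48],
  [7, 11.5, 0, -0.66],
  [8.4, 13.8, 0, -0.82],
  [9, 14.8, 0, -0.9],
  [9, 14.8, 0, -0.9],
  [9, 14.8, 1, -0.9],
  [9, 14.8, 2, -0.9],
  [9, 14.8, 2, -0.9],
])

```text
t: 15.05
tool_pos: [0.4634, 0.0851, 0.281]
orientation: [-0.002, -0.088, 0.996, 0.0]
ft_force: [0.1, -0.8, -0.3]
gripper_width: -0.0
```

```bash
python3 wl.py k 310 200;python3 - <<'E'
import cv2
a=cv2.imread("pics/wrist_k.png")[160:400,100:440]
cv2.imwrite("pics/wk.png",cv2.convertScaleAbs(cv2.resize(a,None,fx=2.3,fy=2.3,interpolation=cv2.INTER_CUBIC),alpha=1.6,beta=20))
a=cv2.imread("pics/scene_k.png")[180:260,320:430]
cv2.imwrite("pics/sk.png",cv2.resize(a,None,fx=7,fy=7,interpolation=cv2.INTER_CUBIC))
E
```

```text
{'t': 15.15, 'joints': [0.0446, 0.1098, -0.509, 0.953, -0.0, -0.1317], 'joint_vel': [0.0027, -0.0056, 0.0122, 0.0021, -0.0001, -0.0005], 'tool_pos': [0.4641, 0.0853, 0.2821], 'orientation': [-0.0005, -0.088, 0.9961, 0.0], 'ft_force': [-0.1898, 0.1782, 0.1695]}
```

View pics/wk.png

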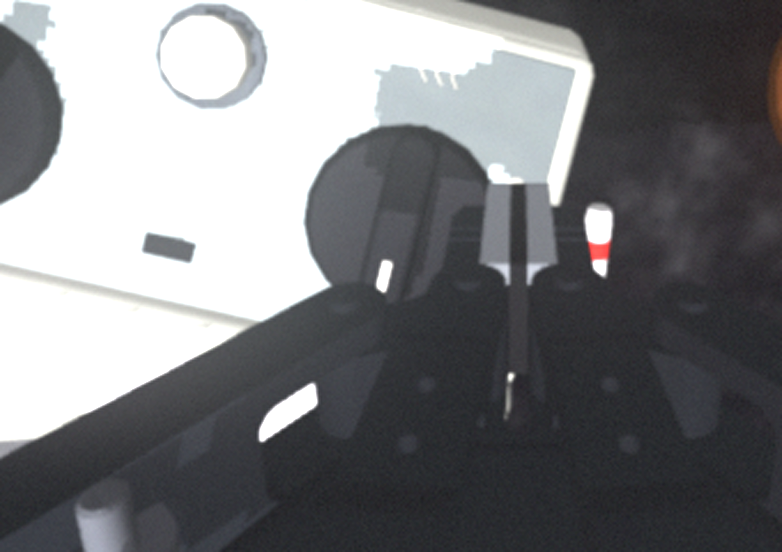

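View pics/sk.png

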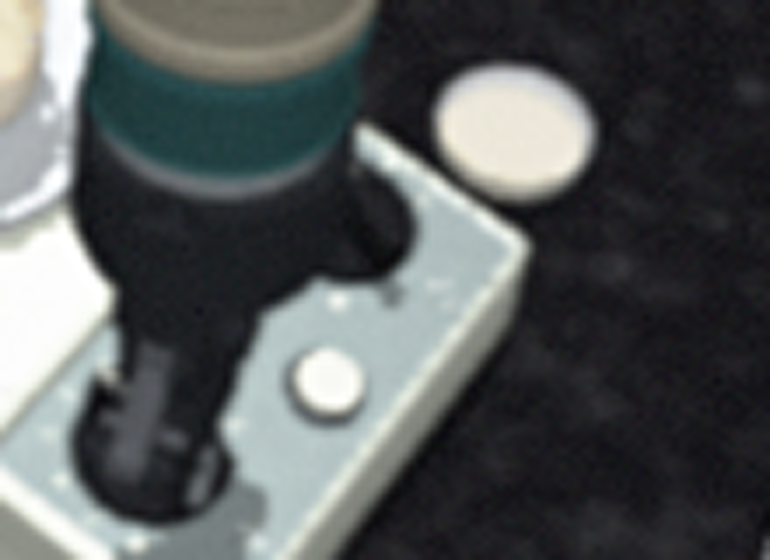

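```bash
cat > arc.py <<'E'
import numpy as np
# s: +1 heat (ccw, push -y tool), poses in (u outward at start tail, v push)
def pose(psi,L,r=21,extra=0):
    a,l=np.radians(psi),np.radians(L)
    o=6+8*abs(np.sin(l))+14.5*np.cos(l)+extra
    return np.array([r*np.cos(a)+o*np.sin(a), r*np.sin(a)-o*np.cos(a), .0047*1000*(1-np.cos(a)), np.radians(psi+L)])
def deltas(p0,ps,s=1):
    out=[]
    for p in ps:
        d=p-p0;c,sn=np.cos(p0[3]),np.sin(p0[3])
        out.append([round((d[0]*c+d[1]*sn)/10,2),round(-s*(-d[0]*sn+d[1]*c)/10,2),round(-d[2]/10,2),round(-s*d[3],3)])
    return out
if __name__=="__main__":
    start=np.array([21,-27,0,np.radians(15)])
    c1=[pose(0,15,extra=e) for e in(2,0)]+[pose(x,15) for x in(6,12,18,24,30,36,42,48)]
    print(deltas(start,c1))
    c2=[pose(x,15) for x in(54,60,66,72,78,82,82)]
    print(deltas(c1[-1],c2))
    print(deltas(c2[-1],[pose(x,l) for x,l in((86,15),(90,15),(95,15),(100,12),(105,9),(109,7),(113,5),(113,5))]))
E
python3 arc.py
```

```text
[[np.float64(0.08), np.float64(-0.28), np.float64(-0.0), np.float64(-0.0)], [np.float64(0.13), np.float64(-0.48), np.float64(-0.0), np.float64(-0.0)], [np.float64(0.4), np.float64(-0.64), np.float64(-0.0), np.float64(-0.105)], [np.float64(0.65), np.float64(-0.84), np.float64(-0.01), np.float64(-0.209)], [np.float64(0.88), np.float64(-1.06), np.float64(-0.02), np.float64(-0.314)], [np.float64(1.09), np.float64(-1.3), np.float64(-0.04), np.float64(-0.419)], [np.float64(1.27), np.float64(-1.56), np.float64(-0.06), np.float64(-0.524)], [np.float64(1.42), np.float64(-1.84), np.float64(-0.09), np.float64(-0.628)], [np.float64(1.54), np.float64(-2.14), np.float64(-0.12), np.float64(-0.733)], [np.float64(1.63), np.float64(-2.44), np.float64(-0.16), np.float64(-0.838)]]
[[np.float64(0.27), np.float64(-0.17), np.float64(-0.04), np.float64(-0.105)], [np.float64(0.52), np.float64(-0.36), np.float64(-0.08), np.float64(-0.209)], [np.float64(0.76), np.float64(-0.58), np.float64(-0.12), np.float64(-0.314)], [np.float64(0.96), np.float64(-0.82), np.float64(-0.17), np.float64(-0.419)], [np.float64(1.14), np.float64(-1.09), np.float64(-0.22), np.float64(-0.524)], [np.float64(1.25), np.float64(-1.27), np.float64(-0.25), np.float64(-0.593)], [np.float64(1.25), np.float64(-1.27), np.float64(-0.25), np.float64(-0.593)]]
[[np.float64(0.18), np.float64(-0.11), np.float64(-0.03), np.float64(-0.07)], [np.float64(0.36), np.float64(-0.23), np.float64(-0.07), np.float64(-0.14)], [np.float64(0.56), np.float64(-0.4), np.float64(-0.11), np.float64(-0.227)], [np.float64(0.75), np.float64(-0.6), np.float64(-0.15), np.float64(-0.262)], [np.float64(0.92), np.float64(-0.83), np.float64(-0.19), np.float64(-0.297)], [np.float64(1.04), np.float64(-1.02), np.float64(-0.22), np.float64(-0.332)], [np.float64(1.14), np.float64(-1.22), np.float64(-0.25), np.float64(-0.367)], [np.float64(1.14), np.float64(-1.22), np.float64(-0.25), np.float64(-0.367)]]
```

Emit:
step_arm([
  [0, 0, 0.3, 0],
  [0, 0, 0.7, 0],
  [0, 0, 1.1, 0],
  [0, 0, 1.5, 0],
  [0, 0, 1.9, 0],
  [0, 0, 2.3, 0],
  [0, 0, 2.6, 0],
  [0, 0, 2.8, 0],
  [0, 0, 2.8, 0],
  [0, 0, 2.8, 0],
])

```text
t: 16.4
tool_pos: [0.4644, 0.0857, 0.2546]
orientation: [0.0, -0.088, 0.996, -0.0]
ft_force: [-0.1, -0.3, -0.8]
gripper_width: -0.0
```

Emit:
step_arm([
  [0.08, -0.3, 0, 0],
  [0.13, -0.5, 0, 0],
  [0.4, -0.65, 0, -0.105],
  [0.65, -0.85, -0.01, -0.21],
  [0.9, -1.06, -0.02, -0.314],
  [1.1, -1.3, -0.04, -0.42],
  [1.27, -1.56, -0.06, -0.524],
  [1.42, -1.84, -0.09, -0.628],
  [1.54, -2.14, -0.12, -0.733],
  [1.63, -2.44, -0.16, -0.838],
])

```text
t: 17.65
tool_pos: [0.4509, 0.0603, 0.2555]
orientation: [0.0, -0.488, 0.873, 0.005]
ft_force: [-4.2, 7.7, 0.6]
gripper_width: -0.0001
```

```bash
python3 wl.py l 315 200
```

```text
{'t': 17.75, 'joints': [-0.0122, 0.1141, -0.571, 0.8906, 0.0041, -1.0296], 'joint_vel': [-0.0017, -0.0009, 0.0019, 0.0026, -0.0273, 0.0494], 'tool_pos': [0.4508, 0.0595, 0.2554], 'orientation': [-0.0011, -0.487, 0.8734, 0.003], 'ft_force': [-2.9186, 2.463, 1.7103]}
```

View pics/wrist_l.png

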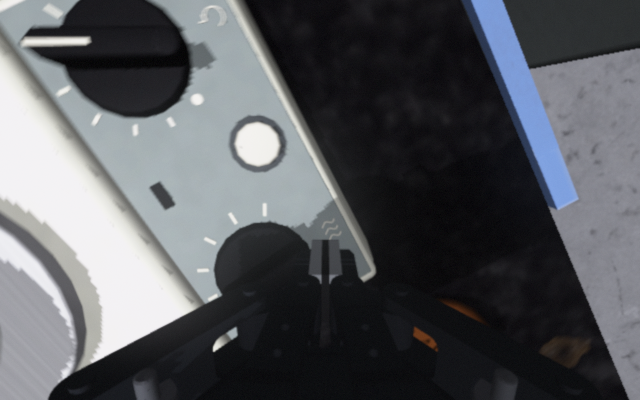

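View pics/s_l.png

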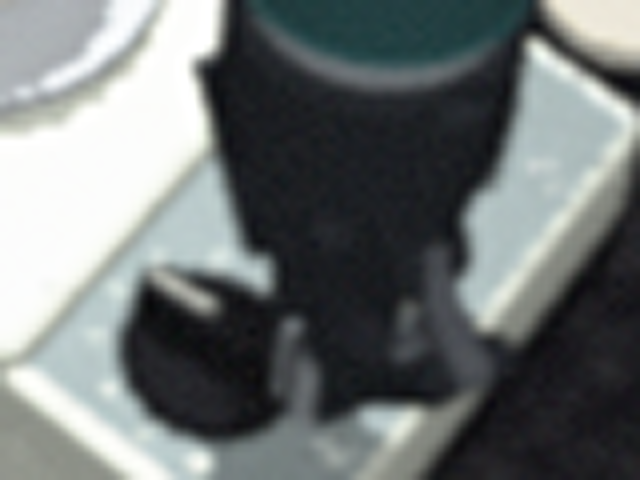

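```bash
python3 dial.py l wrist 90 41 23 43;python3 dial.py l scene  342 238 333.7 233.7
python3 - <<'E'
import cv2
a=cv2.imread("pics/wrist_l.png")[195:330,200:400]
cv2.imwrite("pics/wl.png",cv2.convertScaleAbs(cv2.resize(a,None,fx=4,fy=4,interpolation=cv2.INTER_CUBIC),alpha=2.5,beta=20))
E
```

```text
[ 0.0064 -0.0626] [ 0.0272 -0.0711] ccw from x -22.3 mark 4.74
[0.0063 0.0613] [0.0269 0.0654] ccw from x 11.3 mark 3.62
```

View pics/wl.png

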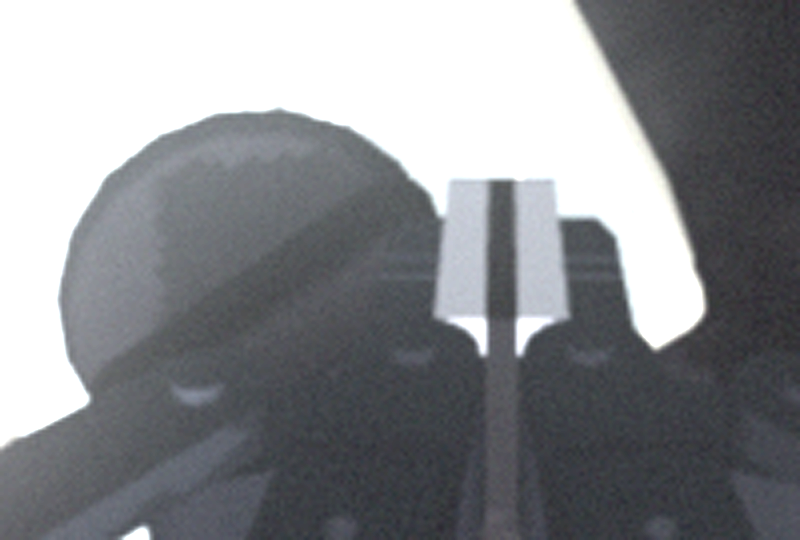

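```bash
python3 - <<'E'
from arc import *
P=lambda x,l=15,e=0,z=0:pose(x,l,extra=e)+np.array([0,0,z,0])
# keep z flat on the way back
seq=[P(38,e=1),P(28,e=3),P(18,e=5),P(9,e=5),P(0,e=5)]
for z in(-2,-4,-6,-6,-6): seq.append(P(0,e=5,z=z))
print(np.array(deltas(P(48),seq)))
E
```

```text
[[-0.53   0.3    0.06   0.175]
 [-1.18   0.58   0.1    0.349]
 [-1.89   0.72   0.13   0.524]
 [-2.41   0.61   0.15   0.681]
 [-2.92   0.42   0.16   0.838]
 [-2.92   0.42   0.36   0.838]
 [-2.92   0.42   0.56   0.838]
 [-2.92   0.42   0.76   0.838]
 [-2.92   0.42   0.76   0.838]
 [-2.92   0.42   0.76   0.838]]
```

Emit:
step_arm([
  [-0.53, 0.3, 0, 0.175],
  [-1.18, 0.58, 0, 0.35],
  [-1.89, 0.72, 0, 0.524],
  [-2.41, 0.61, 0, 0.68],
  [-2.92, 0.42, 0, 0.838],
  [-2.92, 0.42, 0.1, 0.838],
  [-2.92, 0.42, 0.35, 0.838],
  [-2.92, 0.42, 0.6, 0.838],
  [-2.92, 0.42, 0.75, 0.838],
  [-2.92, 0.42, 0.75, 0.838],
])

```text
t: 19.0
tool_pos: [0.4643, 0.0857, 0.2484]
orientation: [-0.0, -0.089, 0.996, 0.0]
ft_force: [-0.1, 0.1, 0.6]
gripper_width: 0.0001
```

```bash
python3 wl.py m 315 200;python3 - <<'E'
import cv2
a=cv2.imread("pics/wrist_m.png")[170:310,170:400]
cv2.imwrite("pics/wm.png",cv2.convertScaleAbs(cv2.resize(a,None,fx=3.4,fy=3.4,interpolation=cv2.INTER_CUBIC),alpha=2.5,beta=20))
E
```

```text
{'t': 19.1, 'joints': [0.0456, 0.1509, -0.5449, 0.8751, -0.0, -0.1318], 'joint_vel': [0.0011, -0.0014, 0.0019, -0.0002, -0.0005, 0.0019], 'tool_pos': [0.4644, 0.0858, 0.2486], 'orientation': [-0.0, -0.0886, 0.9961, -0.0], 'ft_force': [-0.2512, -0.3702, 0.3982]}
```

View pics/wm.png

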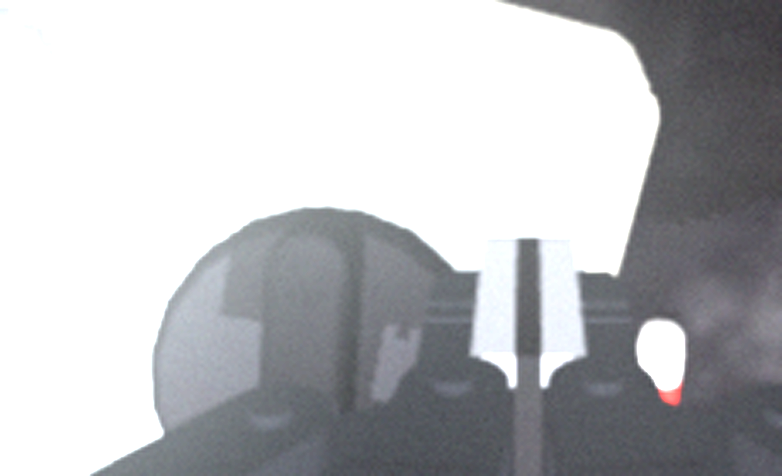

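```bash
python3 - <<'E'
from arc import *
P=lambda x,l=15,e=0,z=0:pose(x,l,extra=e)
print(np.array(deltas(P(0,e=5),[P(6),P(12),P(18),P(24),P(30),P(36),P(42),P(48),P(54),P(54)])))
E
```

```text
[[ 0.4   -0.65  -0.    -0.105]
 [ 0.65  -0.84  -0.01  -0.209]
 [ 0.89  -1.06  -0.02  -0.314]
 [ 1.09  -1.31  -0.04  -0.419]
 [ 1.27  -1.57  -0.06  -0.524]
 [ 1.42  -1.85  -0.09  -0.628]
 [ 1.55  -2.15  -0.12  -0.733]
 [ 1.64  -2.45  -0.16  -0.838]
 [ 1.69  -2.76  -0.19  -0.942]
 [ 1.69  -2.76  -0.19  -0.942]]
```

Emit:
step_arm([
  [0.4, -0.65, 0, -0.105],
  [0.65, -0.85, 0, -0.21],
  [0.89, -1.06, 0, -0.314],
  [1.09, -1.3, 0, -0.42],
  [1.27, -1.57, 0, -0.524],
  [1.42, -1.85, -0.03, -0.628],
  [1.55, -2.15, -0.06, -0.733],
  [1.64, -2.45, -0.1, -0.838],
  [1.69, -2.76, -0.13, -0.942],
  [1.69, -2.76, -0.13, -0.942],
])

```text
t: 20.35
tool_pos: [0.4509, 0.0567, 0.2492]
orientation: [-0.001, -0.532, 0.847, 0.003]
ft_force: [-4.3, 4.9, 0.7]
gripper_width: -0.0003
```

```bash
python3 wl.py n 315 200;python3 - <<'E'
import cv2
a=cv2.imread("pics/wrist_n.png")[170:310,170:400]
cv2.imwrite("pics/wn.png",cv2.convertScaleAbs(cv2.resize(a,None,fx=3.4,fy=3.4,interpolation=cv2.INTER_CUBIC),alpha=2.5,beta=20))
E
```

```text
{'t': 20.45, 'joints': [-0.0186, 0.1218, -0.5779, 0.8757, 0.0043, -1.139], 'joint_vel': [-0.0003, -0.0006, 0.0003, -0.0016, -0.0037, -0.0003], 'tool_pos': [0.451, 0.0566, 0.2493], 'orientation': [-0.0008, -0.5314, 0.8471, 0.003], 'ft_force': [-3.1931, 4.0596, 1.4052]}
```

View pics/wn.png

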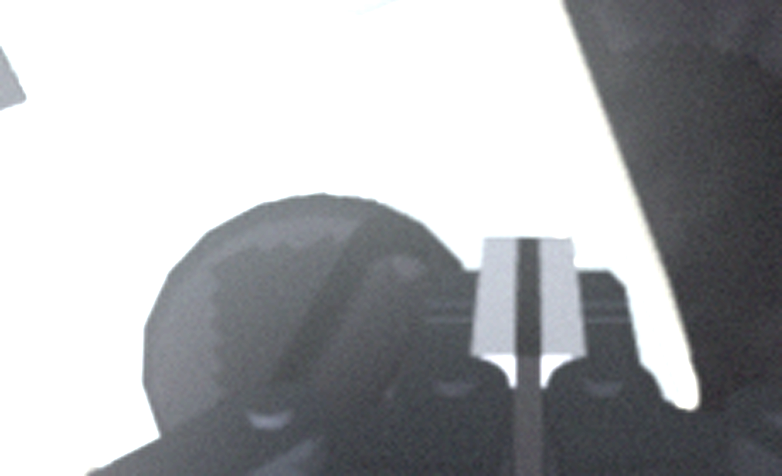

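View pics/s_n.png

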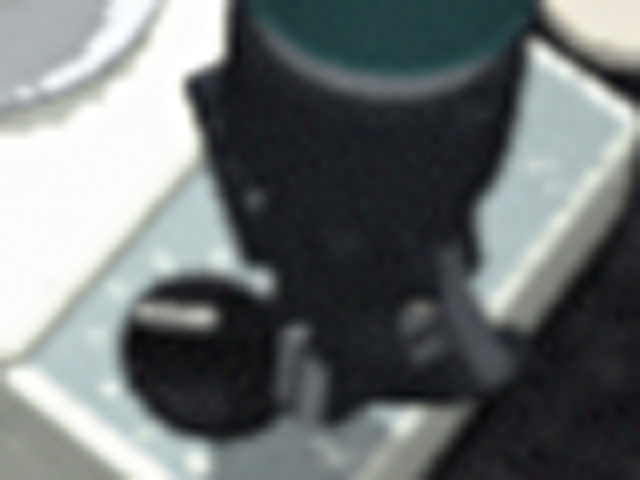

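```bash
python3 dial.py n scene 341.4 239.4 331.8 238.5; python3 - <<'E'
from arc import *
P=lambda x,l=15,e=0,z=0:pose(x,l,extra=e)
print(np.array(deltas(P(54),[P(58,13),P(63,11),P(68,9),P(73,7),P(78,5),P(83,4),P(88,3),P(92,2),P(92,2),P(92,2)])))
E
```

```text
[0.0053 0.0651] [0.023  0.0783] ccw from x 36.5 mark 2.78
[[ 0.19  -0.12  -0.03  -0.035]
 [ 0.4   -0.29  -0.06  -0.087]
 [ 0.6   -0.48  -0.1   -0.14 ]
 [ 0.79  -0.69  -0.14  -0.192]
 [ 0.95  -0.92  -0.18  -0.244]
 [ 1.09  -1.14  -0.22  -0.314]
 [ 1.21  -1.38  -0.26  -0.384]
 [ 1.29  -1.58  -0.29  -0.436]
 [ 1.29  -1.58  -0.29  -0.436]
 [ 1.29  -1.58  -0.29  -0.436]]
```

Emit:
step_arm([
  [0.19, -0.12, -0.03, -0.035],
  [0.4, -0.29, -0.06, -0.087],
  [0.6, -0.48, -0.1, -0.14],
  [0.79, -0.69, -0.14, -0.19],
  [0.95, -0.92, -0.18, -0.245],
  [1.09, -1.14, -0.22, -0.315],
  [1.21, -1.38, -0.25, -0.385],
  [1.29, -1.58, -0.28, -0.436],
  [1.29, -1.58, -0.28, -0.436],
  [1.29, -1.58, -0.28, -0.436],
])

```text
t: 21.7
tool_pos: [0.4611, 0.0372, 0.2526]
orientation: [-0.0, -0.701, 0.713, 0.0]
ft_force: [-1.1, 0.4, -0.6]
gripper_width: -0.0001
```

```bash
python3 wl.py o 315 200;python3 - <<'E'
import cv2
a=cv2.imread("pics/wrist_o.png")[170:310,170:400]
cv2.imwrite("pics/wo.png",cv2.convertScaleAbs(cv2.resize(a,None,fx=3.4,fy=3.4,interpolation=cv2.INTER_CUBIC),alpha=2.5,beta=20))
E
```

```text
{'t': 21.8, 'joints': [-0.0595, 0.1296, -0.56, 0.8816, -0.0, -1.6142], 'joint_vel': [0.0004, -0.0019, -0.002, -0.0005, -0.0002, -0.0004], 'tool_pos': [0.4611, 0.0371, 0.2526], 'orientation': [-0.0002, -0.7014, 0.7128, 0.0002], 'ft_force': [-1.6154, -0.6028, -0.6697]}
```

View pics/wo.png

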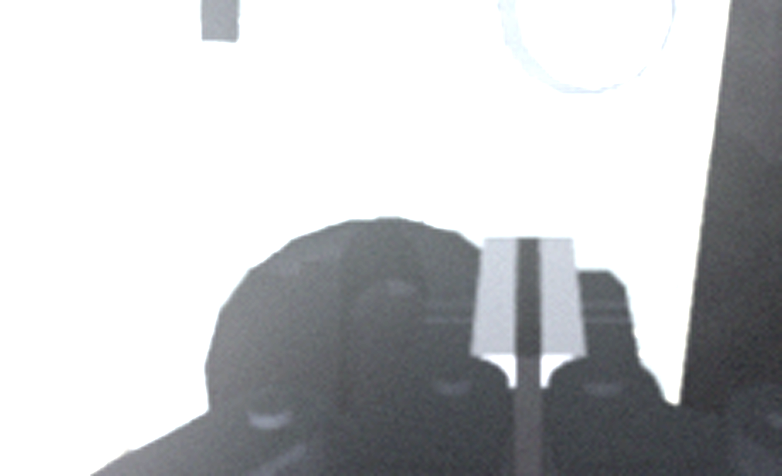

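View pics/s_o.png

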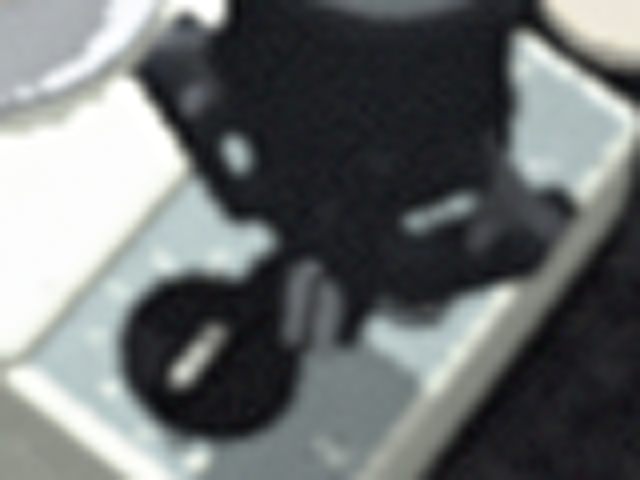

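```bash
python3 dial.py o scene 341.6 240.8 336.8 247; python3 - <<'E'
from arc import *
P=lambda x,l=15,e=0,z=0:pose(x,l,extra=e)
print(np.array(deltas(P(92,2),[P(92,6),P(95,8),P(98,9),P(101,9),P(104,9),P(107,9),P(110,8),P(113,7),P(116,6),P(116,6)])))
E
```

```text
[0.0029 0.0677] [0.0021 0.0878] ccw from x 92.1 mark 0.93
[[-0.     0.05  -0.    -0.07 ]
 [ 0.11  -0.04  -0.02  -0.157]
 [ 0.22  -0.14  -0.05  -0.227]
 [ 0.32  -0.26  -0.07  -0.279]
 [ 0.42  -0.39  -0.1   -0.332]
 [ 0.51  -0.52  -0.12  -0.384]
 [ 0.58  -0.66  -0.14  -0.419]
 [ 0.65  -0.81  -0.17  -0.454]
 [ 0.72  -0.96  -0.19  -0.489]
 [ 0.72  -0.96  -0.19  -0.489]]
```

Emit:
step_arm([
  [0, 0.05, 0, -0.07],
  [0.11, -0.04, -0.02, -0.157],
  [0.22, -0.14, -0.05, -0.227],
  [0.32, -0.26, -0.07, -0.28],
  [0.42, -0.39, -0.1, -0.332],
  [0.51, -0.52, -0.12, -0.384],
  [0.58, -0.66, -0.14, -0.42],
  [0.65, -0.81, -0.17, -0.454],
  [0.72, -0.96, -0.19, -0.49],
  [0.72, -0.96, -0.19, -0.49],
])

```text
t: 23.05
tool_pos: [0.4689, 0.0298, 0.2539]
orientation: [0.002, 0.853, -0.521, -0.002]
ft_force: [-3.1, -0.9, 2.2]
gripper_width: 0.0001
```

```bash
python3 wl.py q 315 200;python3 - <<'E'
import cv2
a=cv2.imread("pics/wrist_q.png")[170:310,170:400]
cv2.imwrite("pics/wq.png",cv2.convertScaleAbs(cv2.resize(a,None,fx=3.4,fy=3.4,interpolation=cv2.INTER_CUBIC),alpha=2.5,beta=20))
E
```

```text
{'t': 23.15, 'joints': [-0.0741, 0.142, -0.5405, 0.8892, -0.0004, -2.1189], 'joint_vel': [0.0005, 0.0017, 0.0139, -0.0232, 0.0087, -0.0009], 'tool_pos': [0.4703, 0.0297, 0.2545], 'orientation': [0.0004, 0.8534, -0.5213, -0.0003], 'ft_force': [-0.9953, -0.0609, -0.3497]}
```

View pics/wq.png

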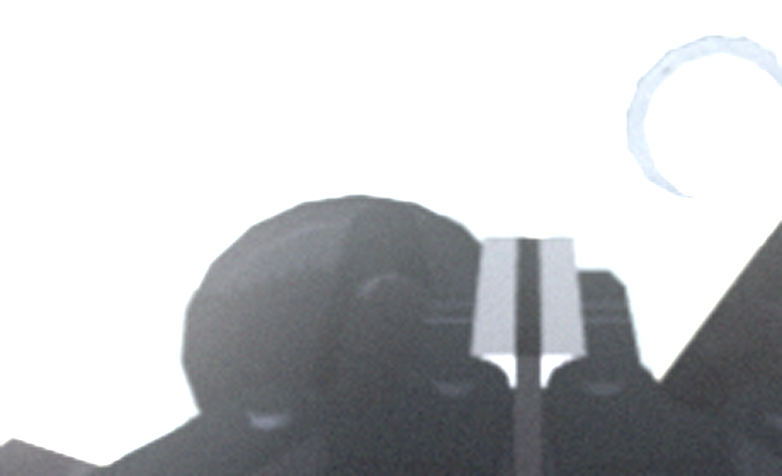

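View pics/s_q.png

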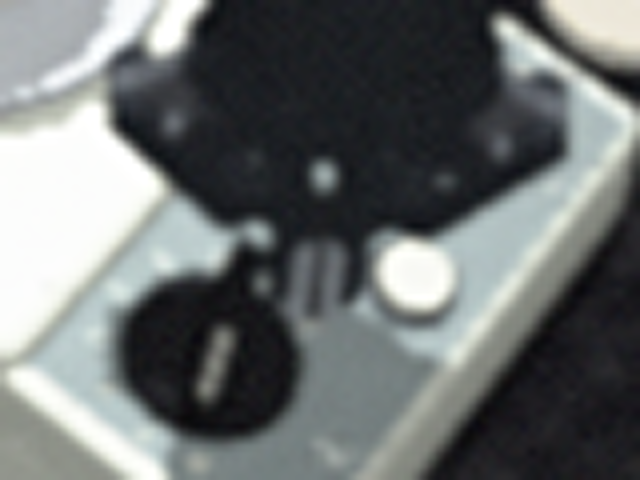

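```bash
python3 dial.py q scene 343 240.8 340.7 249; python3 - <<'E'
from arc import *
P=lambda x,l=15,e=0,z=0:pose(x,l,extra=e)
print(np.array(deltas(P(116,6),[P(118,4),P(120,2),P(122,0),P(122,0),P(122,0),P(118,0,e=4),P(112,0,e=12),P(112,0,e=16),P(112,0,e=16),P(112,0,e=16)])))
E
```

```text
[0.0005 0.0655] [-0.0073  0.0858] ccw from x 111.0 mark 0.3
[[ 0.08  -0.09  -0.01  -0.   ]
 [ 0.16  -0.18  -0.03  -0.   ]
 [ 0.23  -0.28  -0.04  -0.   ]
 [ 0.23  -0.28  -0.04  -0.   ]
 [ 0.23  -0.28  -0.04  -0.   ]
 [ 0.06   0.26  -0.01   0.07 ]
 [-0.36   1.23   0.03   0.175]
 [-0.43   1.63   0.03   0.175]
 [-0.43   1.63   0.03   0.175]
 [-0.43   1.63   0.03   0.175]]
```

Emit:
step_arm([
  [0.08, -0.09, -0.01, 0],
  [0.16, -0.18, -0.03, 0],
  [0.23, -0.28, -0.04, 0],
  [0.27, -0.33, -0.04, 0],
  [0.3, -0.37, -0.04, 0],
  [0.3, -0.37, -0.04, 0],
  [0.3, -0.37, -0.04, 0],
  [0.3, -0.37, -0.04, 0],
  [0.3, -0.37, -0.04, 0],
  [0.3, -0.37, -0.04, 0],
])

```text
t: 24.4
tool_pos: [0.4744, 0.0288, 0.2546]
orientation: [0.001, 0.853, -0.521, -0.001]
ft_force: [-5.3, 0.7, 2.6]
gripper_width: 0.0
```

```bash
python3 wl.py r 315 200
```

```text
{'t': 24.5, 'joints': [-0.0753, 0.1492, -0.5314, 0.8932, -0.0003, -2.1205], 'joint_vel': [-0.0008, 0.0015, -0.0017, 0.0019, -0.0007, -0.001], 'tool_pos': [0.4744, 0.0289, 0.2546], 'orientation': [0.0008, 0.8535, -0.5211, -0.0013], 'ft_force': [-5.7286, 0.73, 2.6331]}
```

View pics/s_r.png

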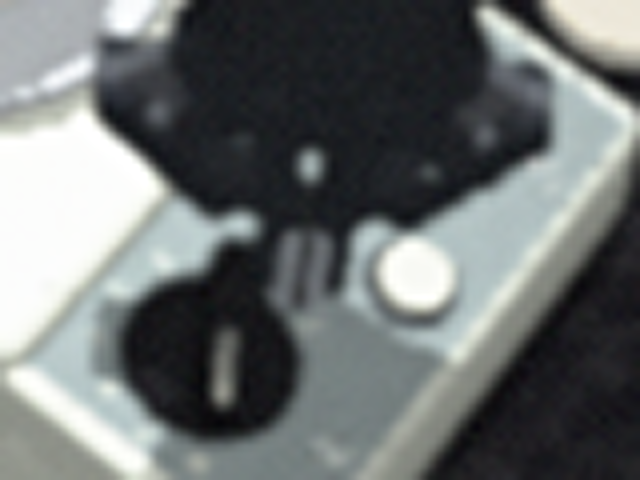

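```bash
python3 dial.py r scene 343.3 240.8 342.4 250
```

```text
[-0.      0.0651] [-0.0116  0.0852] ccw from x 119.9 mark 0.0
```

Emit:
step_arm([
  [-0.05, 0.4, 0, 0],
  [-0.1, 0.9, 0, 0],
  [-0.2, 1.4, 0, 0.05],
  [-0.3, 1.7, 0, 0.1],
  [-0.3, 1.7, -1, 0.15],
  [-0.3, 1.7, -2.5, 0.3],
  [-0.3, 1.7, -4, 0.45],
  [-0.3, 1.7, -5, 0.6],
  [-0.3, 1.7, -5, 0.7],
  [-0.3, 1.7, -5, 0.7],
])

```text
t: 25.75
tool_pos: [0.4594, 0.0236, 0.3055]
orientation: [0.001, -0.623, 0.782, -0.001]
ft_force: [-0.0, 0.1, 0.0]
gripper_width: -0.0002
```

```bash
python3 wl.py u 315 190;cp pics/wrist_u.png pics/wu.png
```

```text
{'t': 25.85, 'joints': [-0.0894, 0.0624, -0.5062, 1.0014, 0.0, -1.436], 'joint_vel': [0.0012, 0.0062, -0.0038, 0.0018, -0.0009, 0.0061], 'tool_pos': [0.459, 0.0236, 0.3051], 'orientation': [0.0003, -0.6236, 0.7818, -0.0003], 'ft_force': [-0.5051, 0.388, -0.2898]}
```

View pics/wu.png

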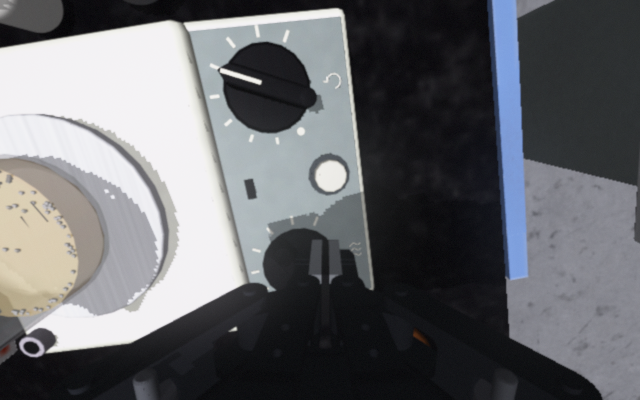

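View pics/s_u.png

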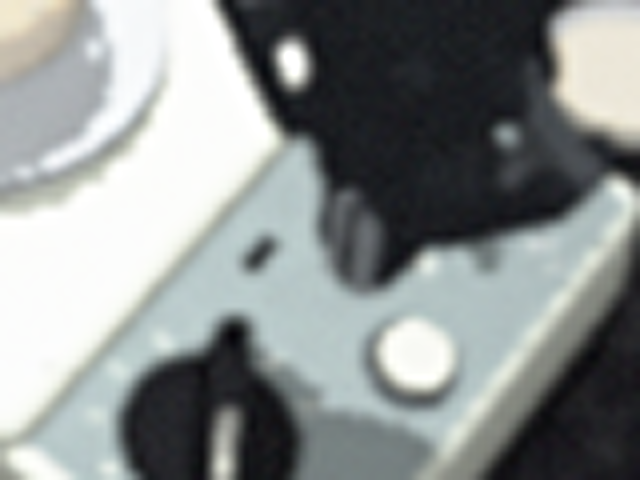

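```bash
python3 dial.py u wrist 261 81 220.5 70.5; python3 - <<'E'
import cv2
a=cv2.imread("pics/wrist_u.png")[15:155,190:350]
cv2.imwrite("pics/wu2.png",cv2.resize(a,None,fx=5,fy=4.2*5/4.2,interpolation=cv2.INTER_CUBIC)[:600])
a=cv2.imread("pics/scene_u.png")[215:265,315:375]
cv2.imwrite("pics/su2.png",cv2.resize(a,None,fx=10,fy=10,interpolation=cv2.INTER_CUBIC))
E
```

```text
[ 0.0053 -0.0637] [ 0.0256 -0.0714] ccw from x -21.0 mark 4.7
```

View pics/wu2.png

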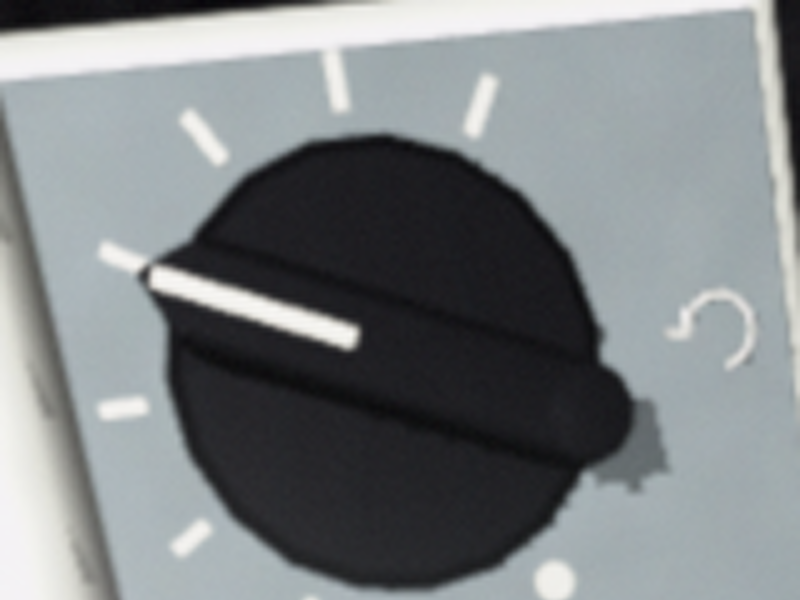

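View pics/su2.png

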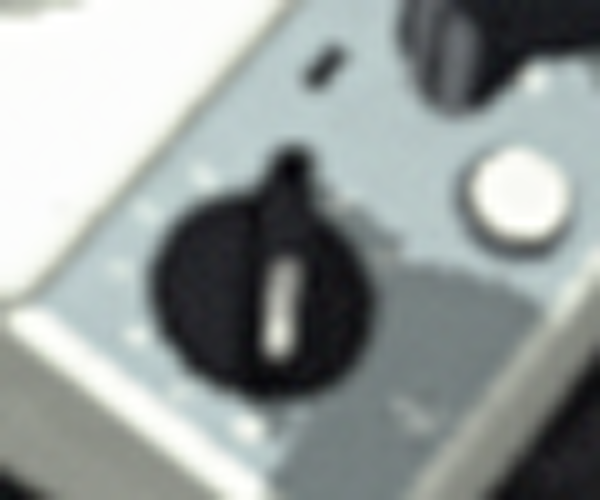

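```bash
python3 dial.py u scene 343.5 240.5 342.0 250.2;  python3 dial.py u scene 343.9 229.5 342.0 250.2; python3 - <<'E'
# marks check via panel plane h=0, heat dial in scene u: off dot & marks
import json;from dial import *
c={k:np.array(a) for k,a in json.load(open("scene_u.json")).items()}
f=lambda u,v:(315+u/10-.45,215+v/10-.45)
for n,q in(("dot",(243,428)),("m1",(180,390)),("m2",(138,336)),("m3",(122,268)),("m4",(148,210)),("m5",(203,175))):
    print(n,pan(c,f(*q),0).round(4))
c={k:np.array(a) for k,a in json.load(open("wrist_u.json")).items()}
f=lambda u,v:(190+u/5-.4,15+v/5-.4)
for n,q in(("dot",(555,580)),("m3",(191,539)),("m4",(124,408)),("m5",(121,257)),("m6",(205,138)),("m7",(337,82)),("m8",(481,106))):
    print(n,pan(c,f(*q),0).round(4))
A=pan(c,f(355,337),.026);B=pan(c,f(155,278),.026);print(A,B,np.degrees(np.arctan2(*(B-A)[::-1])))
E
```

```text
[0.     0.0641] [-0.0112  0.0862] ccw from x 117.0 mark 0.1
[0.0156 0.0402] [-0.0112  0.0862] ccw from x 120.2 mark -0.01
dot [-0.0133  0.0914]
m1 [0.0031 0.0935]
m2 [0.0183 0.0891]
m3 [0.0314 0.0777]
m4 [0.0358 0.0613]
m5 [0.0315 0.0448]
dot [-0.0154 -0.0324]
m3 [ 0.0303 -0.0445]
m4 [ 0.0347 -0.0612]
m5 [ 0.031  -0.0784]
m6 [ 0.0183 -0.0904]
m7 [ 0.0014 -0.095 ]
m8 [-0.0156 -0.0907]
[ 0.00562299 -0.06318247] [ 0.02546609 -0.07158704] -22.95515583239872
```

Emit:
step_arm([
  [0.5, 0, 0, 0.12],
  [1.7, 0, 0, 0.3],
  [3, 0.1, 0, 0.48],
  [4.5, 0.1, 0, 0.66],
  [6, 0.2, 0, 0.84],
  [7.5, 0.2, 0, 1.02],
  [9, 0.3, 0, 1.2],
  [10, 0.3, 0, 1.38],
  [10.7, 0.3, 0, 1.56],
  [10.7, 0.3, 0, 1.74],
])

```text
t: 27.1
tool_pos: [0.432, -0.0804, 0.3049]
orientation: [0.0, 0.199, 0.98, -0.0]
ft_force: [-0.8, 0.4, 0.4]
gripper_width: 0.0
```

```bash
python3 look.py v wrist; cat > go.py <<'E'
import sys,numpy as np
from workcell import sensors
from scipy.spatial.transform import Rotation as R
x,y,z,a=map(float,sys.argv[1:5])
o=sensors.get_obs();q=o["orientation"];M=R.from_quat(q[[1,2,3,0]]).as_matrix()
d=np.array([x,y,z])-o["tool_pos"];cur=np.degrees(np.arctan2(M[1,0],M[0,0]))
t=(a-cur+180)%360-180
print("tool delta cm",((d@M)*100).round(2),"turn",-np.radians(t).round(3),"cur",o["tool_pos"].round(4),cur.round(1))
E
python3 go.py .4321 -.080 .3051 132;python3 go.py .4432 -.070 .252 132
```

```text
{'t': 27.15, 'joints': [-0.3309, 0.0265, -0.5447, 0.9995, 0.0, 0.073], 'joint_vel': [0.0059, -0.0004, 0.0013, 0.0028, 0.0, -0.2854], 'tool_pos': [0.432, -0.0802, 0.3049], 'orientation': [0.0, 0.2006, 0.9797, 0.0], 'ft_force': [0.1494, -0.8079, 0.5758]}
tool delta cm [-0.    0.02 -0.02] turn 0.434 cur [ 0.432  -0.0802  0.3049] 156.9
tool delta cm [-0.63  1.38  5.29] turn 0.434 cur [ 0.432  -0.0802  0.3049] 156.9
```

Emit:
step_arm([
  [0, 0, 0, 0.18],
  [0, 0, 1.2, 0.36],
  [0, 0, 2.6, 0.44],
  [0, 0, 4, 0.44],
  [0, 0, 5.3, 0.44],
  [0, 0, 5.3, 0.44],
  [-0.3, 0.7, 5.3, 0.44],
  [-0.5, 1.1, 5.3, 0.44],
  [-0.58, 1.26, 5.3, 0.44],
  [-0.63, 1.38, 5.3, 0.44],
])

```text
t: 28.4
tool_pos: [0.4434, -0.0696, 0.2523]
orientation: [0.0, 0.405, 0.914, -0.001]
ft_force: [-1.0, -1.0, 1.2]
gripper_width: 0.0001
```

```bash
python3 wl.py x 330 180; python3 go.py .4432 -.070 .252 132; python3 - <<'E'
import cv2
a=cv2.imread("pics/scene_x.png")[190:225,350:390]
cv2.imwrite("pics/sx.png",cv2.resize(a,None,fx=14,fy=14,interpolation=cv2.INTER_CUBIC))
E
```

```text
{'t': 28.5, 'joints': [-0.2999, 0.1063, -0.5882, 0.8759, -0.0009, 0.5348], 'joint_vel': [-0.0033, 0.0006, -0.0026, -0.0046, 0.0054, -0.0022], 'tool_pos': [0.4433, -0.0697, 0.2522], 'orientation': [0.0002, 0.4054, 0.9142, -0.0004], 'ft_force': [-1.173, -1.3595, 0.9867]}
tool delta cm [-0.02 -0.03  0.02] turn 0.003 cur [ 0.4433 -0.0697  0.2522] 132.2
```

View pics/w_x.png

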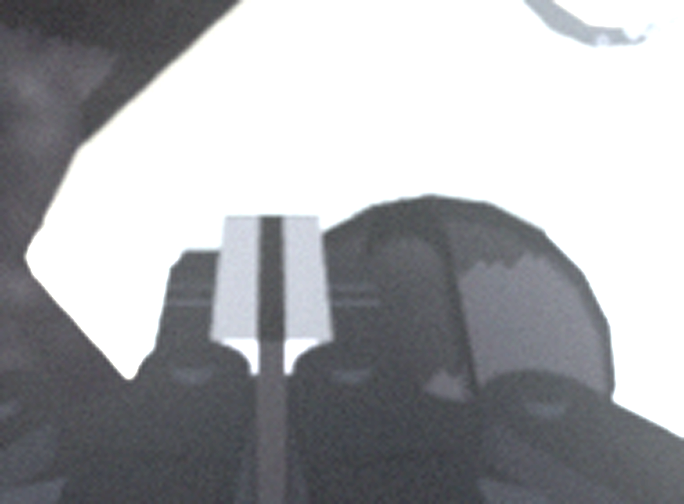

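View pics/sx.png

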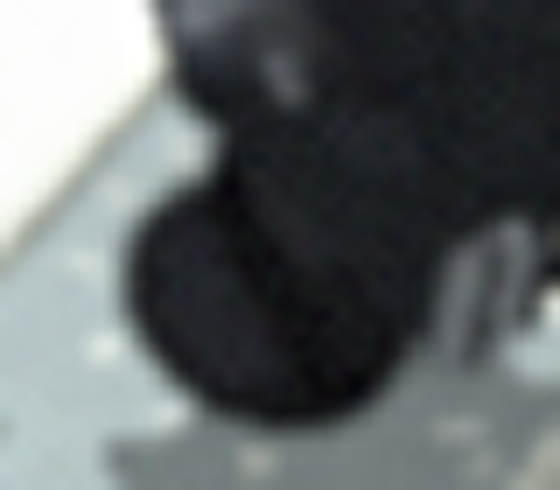

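Emit:
step_arm([
  [0, -0.3, 0, 0],
  [0, -0.8, 0, 0],
  [0, -1.4, 0, 0],
  [0, -1.8, 0, 0],
  [0, -1.8, -1, 0],
  [0, -1.8, -2, 0],
  [0, -1.8, -3, 0],
  [0, -1.8, -4, 0],
  [0, -1.8, -5, 0],
  [0, -1.8, -5, 0],
])

```text
t: 29.75
tool_pos: [0.4304, -0.0818, 0.3031]
orientation: [0.001, 0.405, 0.914, 0.0]
ft_force: [-0.2, -0.1, 0.2]
gripper_width: 0.0
```

```bash
python3 wl.py y 330 180; python3 - <<'E'
import cv2
a=cv2.imread("pics/scene_y.png")[190:225,350:390]
cv2.imwrite("pics/sy.png",cv2.resize(a,None,fx=14,fy=14,interpolation=cv2.INTER_CUBIC))
a=cv2.imread("pics/wrist_y.png")[190:300,330:480]
cv2.imwrite("pics/wy.png",cv2.convertScaleAbs(cv2.resize(a,None,fx=5,fy=5,interpolation=cv2.INTER_CUBIC),alpha=1.3,beta=10))
E
```

```text
{'t': 29.85, 'joints': [-0.3357, 0.0261, -0.5519, 0.9927, -0.0, 0.4991], 'joint_vel': [-0.0005, 0.0051, -0.0098, -0.0008, -0.0011, -0.0002], 'tool_pos': [0.4298, -0.0816, 0.302], 'orientation': [0.0, 0.4054, 0.9142, -0.0], 'ft_force': [0.1387, -0.2891, 0.4715]}
```

View pics/wy.png

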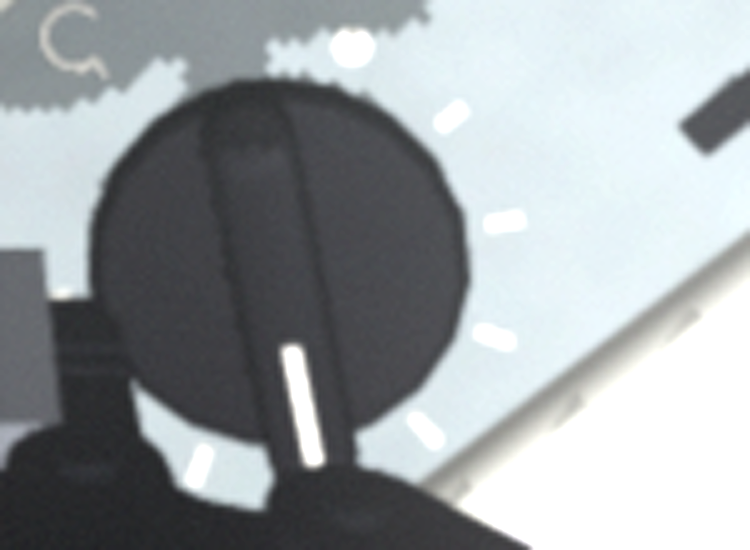

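View pics/sy.png

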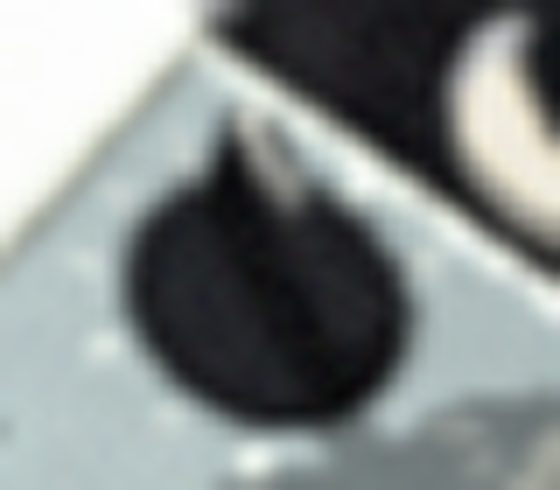

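```bash
python3 - <<'E'
import json;from dial import *
c={k:np.array(a) for k,a in json.load(open("wrist_y.json")).items()}
f=lambda u,v:(330+u/5-.4,190+v/5-.4)
M=[]
for k,q in((1,(451,116)),(2,(505,221)),(3,(495,337)),(4,(426,430)),(6,(199,467))):
    P=pan(c,f(*q),0);a=np.radians(120-30*k);M.append((P,np.array([np.cos(a),np.sin(a)])));
# fit centre, rotation, R
g=lambda v:np.concatenate([P-v[:2]-v[2]*np.array([np.cos(v[3])*u[0]-np.sin(v[3])*u[1],np.sin(v[3])*u[0]+np.cos(v[3])*u[1]]) for P,u in M])
r=least_squares(g,[0,-.061,.034,0]);print(r.x,np.degrees(r.x[3]),(r.fun*1e3).round(1))
for (p1,p2) in(((292,348),(314,466)),((206,145),(265,420)),((294,130),(345,415))):
    A=pan(c,f(*p1),.026);B=pan(c,f(*p2),.026);d=np.degrees(np.arctan2(*(B-A)[::-1]));print(A.round(4),B.round(4),d,(120-d+np.degrees(r.x[3]))/30)
c={k:np.array(a) for k,a in json.load(open("scene_y.json")).items()}
f=lambda u,v:(350+u/14-.45,190+v/14-.45)
A=pan(c,f(295,205),.026);B=pan(c,f(243,110),.026);d=np.degrees(np.arctan2(*(B-A)[::-1]));print(d,(120-d)/30)
E
```

```text
[ 0.00159498 -0.06167062  0.0333761   0.00938377] 0.5376503418753422 [ 0.2 -0.1 -0.   0.  -0.   0.1 -0.   0.2 -0.1 -0.2]
[ 0.0055 -0.0634] [ 0.0195 -0.0717] -30.730249091594583 5.042263314448998
[-0.0219 -0.0541] [ 0.0107 -0.0725] -29.40303078552519 4.998022704246684
[-0.0161 -0.0444] [ 0.0167 -0.0641] -30.969786685145586 5.050247900900698
-30.339692838886055 5.011323094629535
```

```bash
python3 - <<'E'
import cv2
a=cv2.imread("pics/wrist_y.png")[0:200,380:640]
cv2.imwrite("pics/wy2.png",cv2.resize(a,None,fx=3,fy=3,interpolation=cv2.INTER_CUBIC))
E
python3 go.py .450 -.003 .300 175
```

```text
tool delta cm [4.47 6.78 0.2 ] turn -0.748 cur [ 0.4298 -0.0816  0.302 ] 132.2
```

View pics/wy2.png

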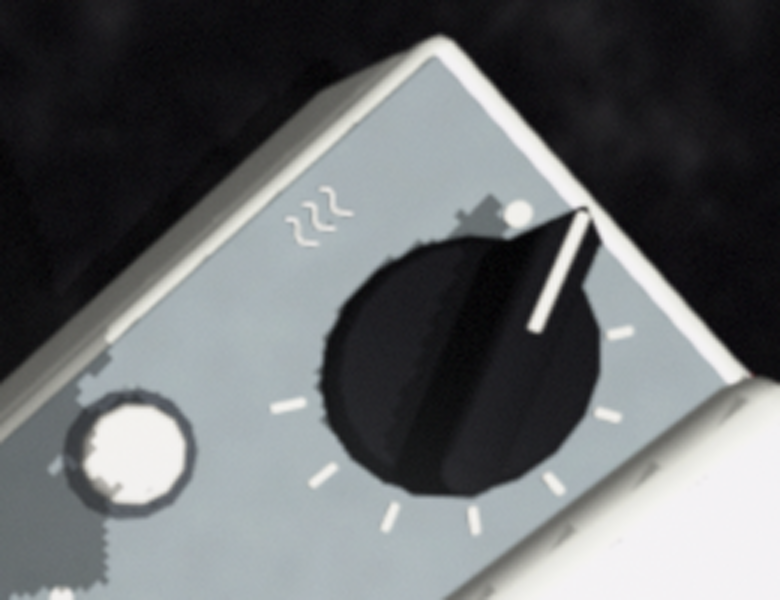

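```bash
python3 - <<'E'
import json;from dial import *
c={k:np.array(a) for k,a in json.load(open("wrist_y.json")).items()}
f=lambda u,v:(380+u/3-.33,v/3-.33)
M=[]
for k,q in((0,(517,213)),(2,(621,332)),(3,(608,414)),(4,(553,483)),(5,(475,520)),(6,(390,517)),(7,(323,475)),(8,(288,405))):
    P=pan(c,f(*q),0);a=np.radians(120-30*k);M.append((P,np.array([np.cos(a),np.sin(a)])));
g=lambda v:np.concatenate([P-v[:2]-v[2]*np.array([np.cos(v[3])*u[0]-np.sin(v[3])*u[1],np.sin(v[3])*u[0]+np.cos(v[3])*u[1]]) for P,u in M])
r=least_squares(g,[0,.061,.034,0]);print(r.x,np.degrees(r.x[3]),(r.fun*1e3).round(1))
A=pan(c,f(535,328),.026);B=pan(c,f(585,212),.026);d=np.degrees(np.arctan2(*(B-A)[::-1]));print(A,B,d,(120-d+np.degrees(r.x[3]))/30)
k=pan(c,f(136,455),.008);O=np.array([p[0],p[1],0])+psi@[-.081,0,.0677];print("key",k,O+X*k[0]+Y*k[1]+N*.008)
c={k:np.array(a) for k,a in json.load(open("wrist_u.json")).items()}
k=pan(c,(330.5,175.5),.008);print("key u",k,O+X*k[0]+Y*k[1]+N*.008)
E
```

```text
[0.00126284 0.0626333  0.0335676  0.00600266] 0.34392709245112274 [ 0.1  0.2  0.1 -0.2 -0.2 -0.  -0.2 -0.   0.2  0.3  0.2  0.   0.1 -0.
 -0.3 -0.2]
[-0.00096364  0.06708621] [-0.0118691  0.0857858] 120.25039864676086 0.0031176148563421915
key [-0.03016492  0.00082428] [ 0.44932054 -0.00339726  0.06925354]
key u [-3.00188821e-02  9.77391324e-05] [ 0.44940192 -0.00413323  0.0692839 ]
```

Emit:
step_arm([
  [0.4, 0.6, 0, -0.08],
  [1, 1.5, 0, -0.18],
  [1.6, 2.4, 0, -0.28],
  [2.2, 3.4, 0, -0.38],
  [2.8, 4.3, 0, -0.48],
  [3.4, 5.2, 0, -0.58],
  [4, 6.1, 0, -0.66],
  [4.4, 6.6, 0, -0.72],
  [4.5, 6.8, 0, -0.75],
  [4.5, 6.8, 0, -0.75],
])

```text
t: 31.1
tool_pos: [0.4499, -0.0026, 0.3017]
orientation: [-0.0, 0.043, 0.999, -0.0]
ft_force: [-0.8, -0.2, -1.0]
gripper_width: -0.0
```

Emit:
step_arm([
  [0, -0.1, 0.6, 0],
  [0, -0.1, 1.3, 0],
  [0, -0.1, 2, 0],
  [0, -0.1, 2.7, 0],
  [0, -0.1, 3.4, 0],
  [0, -0.1, 4, 0],
  [0, -0.1, 4.5, 0],
  [0, -0.1, 5, 0],
  [0, -0.1, 5.2, 0],
  [0, -0.1, 5.2, 0],
])

```text
t: 32.35
tool_pos: [0.4499, -0.0036, 0.2499]
orientation: [-0.0, 0.042, 0.999, 0.0]
ft_force: [-0.5, -0.6, -0.4]
gripper_width: 0.0003
```

```bash
python3 wl.py z 320 190
```

```text
{'t': 32.45, 'joints': [-0.152, 0.1113, -0.5877, 0.8714, -0.0, -0.0672], 'joint_vel': [-0.0014, -0.003, 0.0019, 0.0007, 0.0004, 0.0022], 'tool_pos': [0.4501, -0.0037, 0.2502], 'orientation': [0.0002, 0.0424, 0.9991, -0.0], 'ft_force': [-0.1841, -0.3437, 0.3008]}
```

View pics/wrist_z.png

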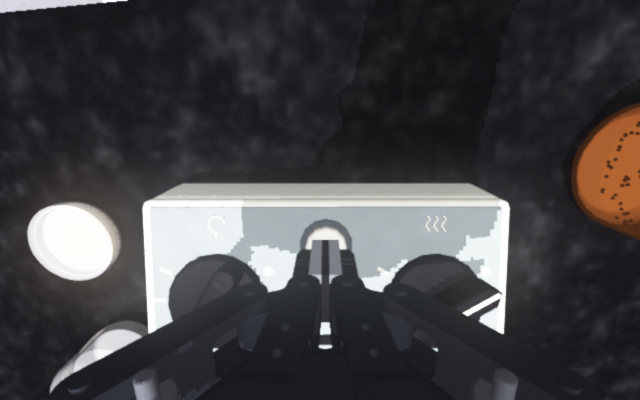

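View pics/s_z.png

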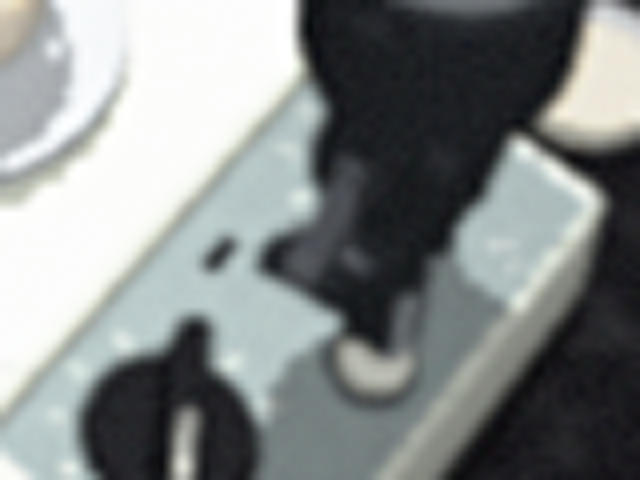

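Emit:
step_arm([
  [0.4, 0, 0, 0],
  [0.4, 0, 0.2, 0],
  [0.4, 0, 0.4, 0],
  [0.4, 0, 0.6, 0],
  [0.4, 0, 0.8, 0],
  [0.4, 0, 0.95, 0],
  [0.4, 0, 1.1, 0],
  [0.4, 0, 1.2, 0],
  [0.4, 0, 1.3, 0],
  [0.4, 0, 1.3, 0],
])

```text
t: 33.7
tool_pos: [0.4466, -0.0034, 0.2384]
orientation: [0.001, 0.042, 0.999, -0.0]
ft_force: [-1.7, 0.2, 11.4]
gripper_width: 0.0002
```

```bash
python3 wl.py A 320 190
```

```text
{'t': 33.8, 'joints': [-0.1525, 0.121, -0.6074, 0.8406, 0.0, -0.0678], 'joint_vel': [-0.0016, 0.0011, -0.0007, 0.0002, -0.0004, -0.0004], 'tool_pos': [0.4466, -0.0034, 0.2384], 'orientation': [0.0009, 0.0424, 0.9991, -0.0001], 'ft_force': [-2.6913, 0.5481, 11.8856]}
```

View pics/s_A.png

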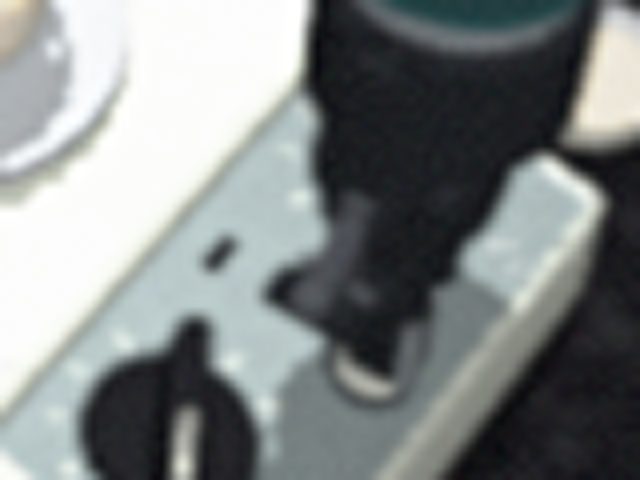

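Emit:
step_arm([
  [0, 0, 0.15, 0],
  [0, 0, 0.25, 0],
  [0, 0, 0.25, 0],
  [0, 0, 0.25, 0],
  [0, 0, -0.3, 0],
  [0, 0, -1, 0],
  [0, 0, -2, 0],
  [0, 0, -3.5, 0],
  [0, 0, -5, 0],
  [0, 0, -7, 0],
])

```text
t: 35.05
tool_pos: [0.4458, -0.0033, 0.308]
orientation: [-0.0, 0.042, 0.999, 0.0]
ft_force: [0.6, 0.2, -0.2]
gripper_width: 0.0
```

```bash
python3 look.py B wrist scene
```

```text
{'t': 35.15, 'joints': [-0.1526, 0.0335, -0.5257, 1.0061, -0.0, -0.0678], 'joint_vel': [0.0005, 0.0219, -0.0359, -0.0343, 0.0011, 0.0002], 'tool_pos': [0.4473, -0.0035, 0.3098], 'orientation': [0.0027, 0.0424, 0.9991, -0.0003], 'ft_force': [0.7444, -0.7043, -1.0713]}
```

Emit:
step_arm([
  [1, 0, -1, 0],
  [3, 0, -2, 0],
  [5, 0, -3, 0],
  [7, 0, -4, 0],
  [8, 0, -5, 0],
  [8, 0, -6, 0],
  [8, 0, -7, 0],
  [8, 0, -8, 0],
  [8, 0, -8, 0],
  [8, 0, -8, 0],
])

```text
t: 36.4
tool_pos: [0.3664, 0.0034, 0.3868]
orientation: [-0.0, 0.042, 0.999, 0.0]
ft_force: [0.4, 0.1, -0.6]
gripper_width: -0.0001
```

```bash
python3 look.py C wrist scene top; python3 - <<'E'
import cv2
a=cv2.imread("pics/wrist_C.png");b=cv2.imread("pics/scene_C.png")[180:265,310:420]
cv2.imwrite("pics/sC.png",cv2.resize(b,None,fx=7,fy=7,interpolation=cv2.INTER_CUBIC))
E
```

```text
{'t': 36.55, 'joints': [-0.1676, -0.1875, -0.5532, 1.2062, -0.0, -0.0828], 'joint_vel': [0.0004, -0.0025, 0.0002, 0.0026, -0.0, 0.0001], 'tool_pos': [0.3661, 0.0035, 0.3865], 'orientation': [-0.0005, 0.0424, 0.9991, 0.0001], 'ft_force': [0.2615, 0.077, 0.1903]}
```

View pics/wrist_C.png

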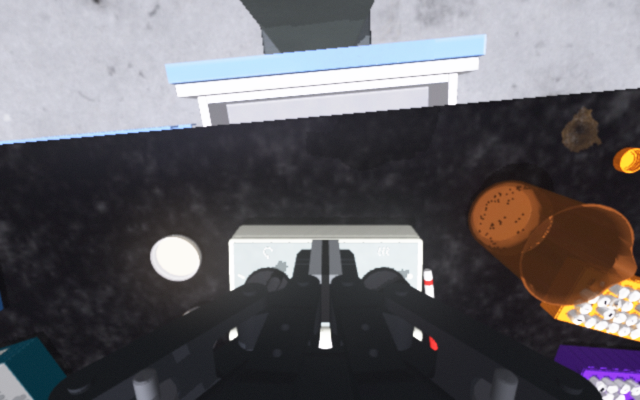

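View pics/sC.png

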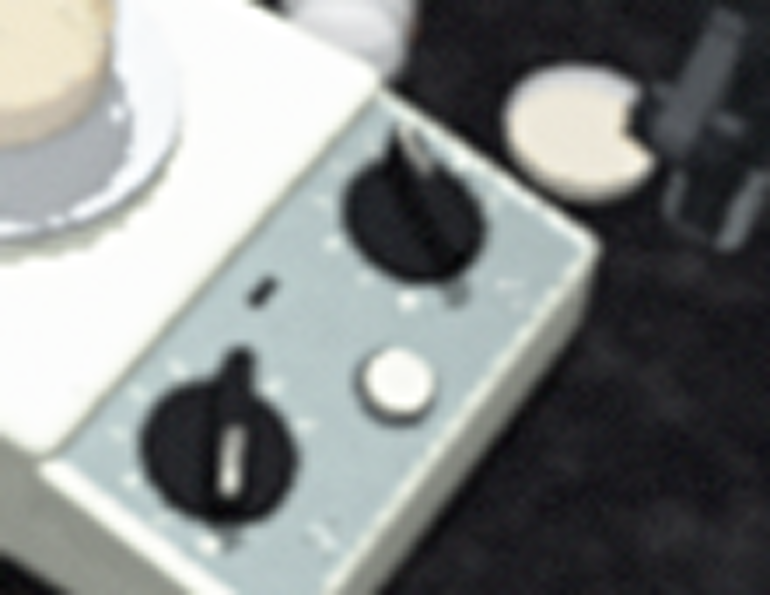

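View pics/top_C.png

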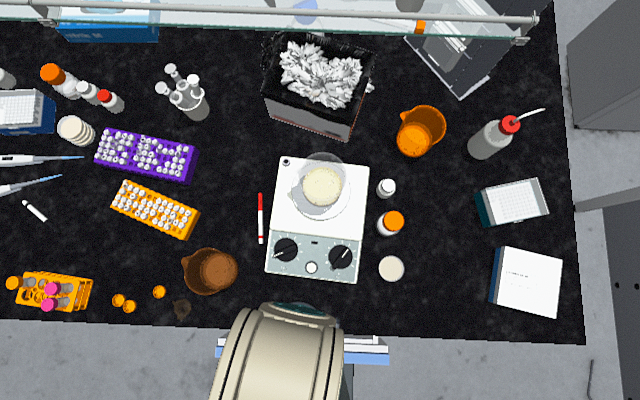

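```bash
python3 - <<'E'
import subprocess
f=lambda u,v:(310+u/7-.4,180+v/7-.4)
a=[str(x) for q in [(432,172),(405,127),(235,430),(230,494)] for x in f(*q)];subprocess.run(["python3","dial.py","C","scene"]+a)
import cv2,numpy as np
d=cv2.absdiff(cv2.imread("pics/top0.png"),cv2.imread("pics/top_C.png")).max(2)
print("top diff left of/right of/beaker:",[(d[y0:y1,x0:x1]>50).sum() for x0,x1,y0,y1 in((250,268,185,250),(375,410,170,285),(290,355,150,215))])
E
```

```text
[ 0.0051 -0.0654] [ 0.0227 -0.0747] ccw from x -27.9 mark 4.93
[-0.0002  0.0657] [-0.0119  0.0855] ccw from x 120.9 mark -0.03
top diff left of/right of/beaker: [np.int64(0), np.int64(0), np.int64(0)]
```

```bash
python3 -c "
from workcell import finish_job
print(finish_job())"
```

```text
the job is handed in; nothing more can be done
None
```

The job is done and handed in at about 36.6 s. The heat dial is at off, the stirring dial is at the fifth mark, and the start key was pressed in and is out again.

- **Heat dial:** I pushed it from mark 4 back to off. The last checks read mark 0.00 in the wrist view and -0.03 in the final scene view.
- **Stirring dial:** I pushed it from mark 1 up to mark 5. It stuck part-way between 4 and 5 more than once, so it took two extra nudges. It then read 5.00–5.05 in the wrist view and 4.93 in the final scene view, inside the ±0.23 mark tolerance.
- **Start key:** I pressed it only after both dials read as set. The force was about 12 N against the 5 N it needs, then I pushed a little further before releasing. Full travel was judged from that force and the arm's height, not measured. The final picture shows the key standing out.
- **Forces and surroundings:** The largest push I read on a dial was about 12.6 N, sampled at the end of moves rather than continuously. The top view shows no change around the beaker, bottle, jar, petri dish and marker. The arm is clear of everything.

On the first push at the heat dial, the finger was too high and slipped past the end of the wing. I backed off, lowered it and pushed again.

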